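Load a drive module through the sprung gate of the test bay

TASK

Square the drive module up in the squaring corner, so that it lies against both the end fence and the side fence. Then pick it up, set it down flat on the test bay's deck between the rails in front of the gate and let go of it, and push it through the sprung flaps until it is fully home against the stop, with both flaps shut behind it. Do not drop the module, and do not disturb the other things on the table.

Things in the scene. Friction and masses are not known exactly. Their poses are not given: they have to be found in the camera images.
- module: Drive module, the part to load: a plain rectangular block 110 x 58 x 34 mm (long x wide x high), black with a thin metal top plate, about 0.3 kg. Lies flat. Origin: centre of its underside; x along its length, y across, z up. Both ends count alike.
- jig: Squaring corner, fixed: a 5 mm plywood plate (own frame: x -160 to 75, y -120 to 45 mm) with two low aluminium fences (12 mm thick). Origin: on the table, under the centre of the squared module, whose length then lies along x and whose underside is 5 mm up. The module starts askew on the plate, off both fences, displaced to -x and -y.
- corner (a point): Where the two fence faces meet, on the plate (axes as the squaring corner's). The end fence's face runs from here along -y for 64 mm, top 23 mm above the table; the module's end goes against it. The side fence's face runs from here along -x for 145 mm; its top is only 15 mm above the table, so that a finger can grip the squared module over it.
- bay: Drive test bay, fixed. x points into the bay, z up; origin on the table under the middle of the gate. Level deck, top 5 mm up, from x = -170 to 170 mm, 104 mm wide. Behind the gate a clear cover (inner faces y = -34, +34 mm, roof underside 75 mm up) runs from x = 50 to 170 mm; on it a black fan box, x = 50 to 105 mm, 84 mm wide, top 140 mm up. The back is open.
- gate (a point): Middle of the gate, on the deck (axes as the bay's). Posts left and right, 78 mm apart, tops 57 mm above the table; nothing above the flaps. The module's rear must end 45 mm beyond, close before the fan box, so an upright gripper would strike it: lean the tool 30 to 50 degrees, its tip forward into the bay. Lift it out upwards or draw it back.
- infeed (a point): Centre of the place on the deck, in front of the gate, to set the module down: its length along the bay's x, underside at this height. Rails 12 mm high, inner faces 34 mm left and right of the middle, one pair from 40 to 68 mm ahead of here and one from 40 to 68 mm behind, with 80 mm free between the pairs for fingers.
- home (a point): Where the middle of the module's underside is when it is fully home, against a 20 mm high black stop that stands across the deck 55 mm beyond this point. The module's rear face is then 45 mm past the gate.
- flap_left (a joint): Left (+y) gate flap, rad: 0 = shut, positive = swung into the bay. An upright grey leaf 35 mm long, 40 mm high, 4 mm thick, from 9 to 49 mm up, on an upright hinge at the left post (bay y = +37.5 mm). Light centring spring, 0.04 N m/rad, swings either way up to 1.5 rad and shuts by itself once nothing is within its 35 mm swing.
- flap_right (a joint): Right (-y) gate flap, the mirror image of the left one; 0 = shut, positive = swung into the bay.
- bare_drive: Bystander, leave alone: bare disk drive lying flat, 100 x 70 x 14 mm, plain metal. Origin: at its underside.
- screwdriver: Bystander, leave alone: screwdriver lying down, about 180 mm long, under 35 mm high. Its x runs along it.
- phone: Bystander, leave alone: dark flat phone, 150 x 72 x 9 mm. Origin: at its underside.
- multimeter: Bystander, leave alone: grey hand meter lying flat, 160 x 80 x 45 mm. Origin: at its underside.
- bit_case: Bystander, leave alone: open black case of bits, 150 x 100 x 28 mm. Origin: at its underside.
- tape_roll: Bystander, leave alone: cardboard ring lying flat, 76 mm across, 25 mm high. Origin: at its underside.

How it is judged:
By the outcome, as a careful person would: the job done as asked, in the order asked, and still so for the second after the job is handed in, with the robot touching nothing.
It also fails if it takes over 70 s, if anything falls off the work surface, if the arm or the gripper's body presses on something with over 40 N, if the wrist force passes 120 N, or if a joint passes its speed limit or range.

ROBOT

A 6-joint arm with a two-finger parallel gripper is mounted at the origin on the work surface. World frame = base frame: x ahead of the robot, y to its left, z up, the work surface at z = 0. Lengths are in m, angles in rad, forces in N, time in s.
With the tool pointing down it reaches from about 0.275 to 0.85 m from the base axis. Payload 19 kg.
Tool frame: the origin (TCP) lies at the very end of the fingers, on their centre line; the grasp point (between the pads) lies 19 mm behind it; z points along the fingers, x is the direction in which the jaws open and shut, and the axes are right-handed (so a half turn about z gives the same grasp; the last joint's range is limited). The gripper opens to 85 mm and grips with 20 to 120 N. Pads are 22 mm wide; open, the fingers measure 114 mm over their backs; the gripper's body (76 mm by 85 mm) begins 54 mm behind the grasp point. The pads swing forward as they close: fully open they stand 13 mm farther back than shut.
Start: joints at [-1.382, 0.15, 1.437, -0, 1.554, -0.134], TCP at [0.182, -0.545, 0.231] pointing down, gripper open.
Joint ranges: [-2.8, 2.8], [-0.68, 2.1], [0.12, 2.68], [-1.39, 4.53], [0.16, 2.79], [-2.81, 2.81]. Speed limits (rad/s): [1.89, 1.89, 2.22, 3.01, 3.01, 3.01].

INTERFACE

Orientations are given as a 3x3 rotation matrix whose columns are the frame's x, y, z axes.
In Python, from rig import sensors, vision, arm gives the robot as it stands.
- The arm moves only by the shell command python3 -m inch 'ROWS' [FORCE]. ROWS is JSON, a list of rows, each a list of 5 numbers: the shift along the tool's x, y, z in cm, then the turn about the tool's z in degrees, then the gripper's target within -1 to 1 (fully open at 1, half-way at 0, shut at -1). In form: [[dx, dy, dz, roll, gripper], ...]. A call has 1 to 8 rows; each row shifts and turns the commanded pose from where the row before left it, along the tool's axes as they then stand; what a row does not reach is not made up. A row lasts 1/8 s, in which the tool goes at most 62.5 mm and 10.7 degrees, less where a joint would pass 70% of its speed; a pose out of reach is approached as far as the arm can. A call is refused whole if a number of a shift passes 6.25 or a number of a turn 10.7, either way. A call with a gripper value outside its range is refused whole. The fingers move at their own pace and stop on an object; FORCE is the grip in N (left out, the last holds). Time passes only in rows, so rows that do not move let the fingers close. It gives the time, the measured TCP pose, the force and the opening at its end, in the units of the state.
- sensors.get_obs(): the state, without advancing time (a new reading comes with each control period).
- vision.snapshot(name): name is "side" or "top" or "wrist"; returns the picture (480x640x3 uint8, red, green, blue); there is no depth.
- vision.camera_model(name): a dict with "vertical_fov" (degrees; the focal length in pixels is half the picture's height over the tangent of half this angle, whatever the lens; pixels are square), "cx", "cy" (the principal point, pixels), "world_from_camera" (4x4, takes a point from camera to world coordinates). Camera axes: x right, y up, looking along -z (the intrinsics and any distortion apply to the point x, -y, -z); pixel columns grow to the right and rows downward; lengths in m; the calibration is good to about 2 mm. A picture is of the moment at which its call begins: read the wrist's pose just before it. camera_model takes no time and is no camera call; for the wrist camera it gives the pose at the moment of the call.
- arm.hand_in(): hands the job in, once; it reports no verdict.
The state is a dict: "clock": time; "qpos": joint angles; "joint_vel": joint speeds; "tau": joint torques, N m; "tcp_pos": TCP position; "tool_rot": TCP orientation; "force": force on the tool from outside, world axes, zero at the start; "moment": the same for the moment, N m; "finger_gap": opening from 0.0 (shut) to 1.0 (fully open).
Only numpy, scipy, OpenCV 4.12 (cv2) and the standard library are available. Lean on these libraries where they do the work, as an engineer would, in place of code of your own. Each camera call takes 0.05 s, during which the arm holds its last target.

## Working session

There is one attempt and no reset: what is moved stays moved. The work goes in short steps, Python scripts to look and compute and a shell command to move; the robot and the scene stay as the last step left them, time stands still between calls to the robot, and variables do not carry over. Pictures are saved under pics/ and viewed, and the job is handed in when it is done.

```bash
ls -la; mkdir -p pics; python3 - <<'E'
from rig import sensors, vision, arm
import cv2, numpy as np
np.set_printoptions(precision=4,suppress=True)
for n in ("side","top","wrist"):
    m=vision.camera_model(n); print(n,{k:(v if k!='world_from_camera' else np.array(v)) for k,v in m.items()})
    cv2.imwrite(f"pics/{n}0.png",vision.snapshot(n)[:,:,::-1])
o=sensors.get_obs(); print({k:np.round(v,4).tolist() for k,v in o.items()})
E
```

```text
total 12
drwxr-xr-x  3 agent agent 4096 Dec  7 08:53 .
drwxr-xr-x 23 root  root  4096 Dec  7 08:53 ..
drwxr-xr-x  2 agent agent 4096 Dec  7 08:53 pics
side {'vertical_fov': 56.62662844272012, 'cx': 328.4547898290984, 'cy': 247.28752160100439, 'world_from_camera': array([[-0.9955,  0.0581, -0.0744,  0.4813],
       [-0.0944, -0.6099,  0.7868,  0.859 ],
       [ 0.0003,  0.7903,  0.6127,  0.7273],
       [ 0.    ,  0.    ,  0.    ,  1.    ]])}
top {'vertical_fov': 47.197527248010175, 'cx': 315.18558067257993, 'cy': 243.51476180701883, 'world_from_camera': array([[ 0.0029,  0.9986, -0.053 ,  0.4924],
       [-1.    ,  0.003 ,  0.0025, -0.0103],
       [ 0.0027,  0.053 ,  0.9986,  1.1874],
       [ 0.    ,  0.    ,  0.    ,  1.    ]])}
wrist {'vertical_fov': 65.31393549404807, 'cx': 319.15134233284687, 'cy': 240.9917868921912, 'world_from_camera': array([[ 0.3182,  0.8992,  0.3005,  0.2605],
       [-0.948 ,  0.3016,  0.1013, -0.5183],
       [ 0.0005, -0.3171,  0.9484,  0.3736],
       [ 0.    ,  0.    ,  0.    ,  1.    ]])}
{'clock': 0.15, 'qpos': [-1.382, 0.1509, 1.4378, 0.0, 1.5538, -0.134], 'joint_vel': [0.0, -0.002, -0.0036, -0.0002, -0.0004, 0.0004], 'tau': [0.0029, -71.3383, -57.1038, -0.0002, 0.0073, -0.0], 'tcp_pos': [0.1824, -0.5451, 0.2309], 'tool_rot': [[0.3173, -0.9483, -0.0002], [-0.9483, -0.3173, 0.0008], [-0.0008, -0.0001, -1.0]], 'force': [0.1269, -0.4706, -0.2719], 'moment': [-0.0577, 0.0607, -0.0028], 'finger_gap': 0.9991}
```

View pics/top0.png

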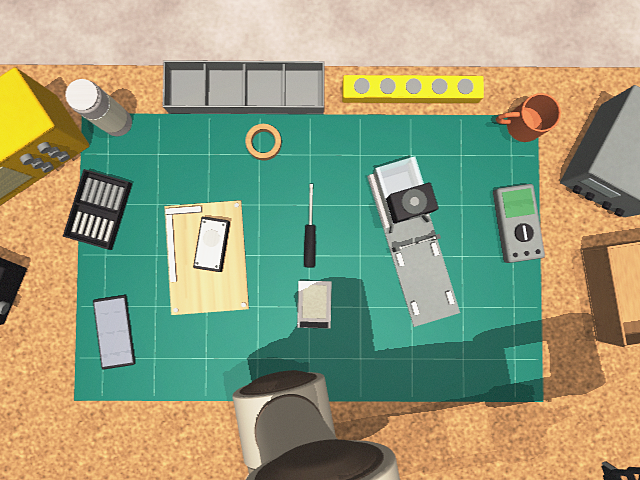

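View pics/side0.png

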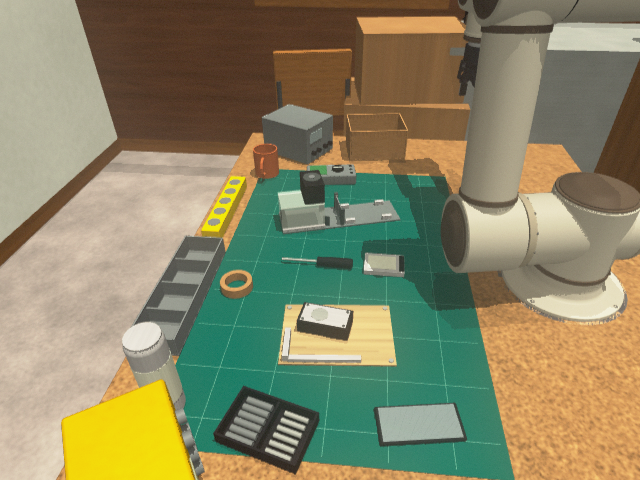

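View pics/wrist0.png

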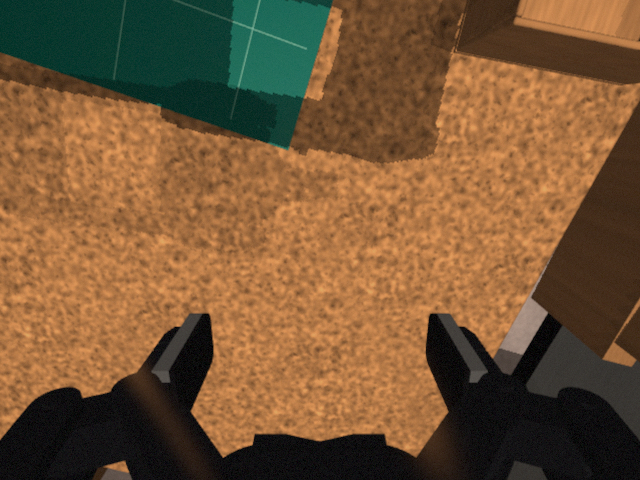

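The top view shows the jig (plate about 165–247, 200–314) with the module at about (211, 243). The bay is at about (375–458, 157–325) with its gate near (413, 240), and the screwdriver and bare drive lie between the two. I'll zoom in.

```bash
cat > h.py <<'E'
import numpy as np, cv2
from rig import sensors, vision, arm
np.set_printoptions(precision=4,suppress=True)
def ray(m,u,v):
    f=240/np.tan(np.radians(m['vertical_fov'])/2); T=np.array(m['world_from_camera'])
    d=T[:3,:3]@np.array([(u-m['cx'])/f,-(v-m['cy'])/f,-1]); return T[:3,3],d
def P(m,u,v,z):
    o,d=ray(m,u,v); return o+d*(z-o[2])/d[2]
def proj(m,p):
    f=240/np.tan(np.radians(m['vertical_fov'])/2); T=np.array(m['world_from_camera'])
    c=T[:3,:3].T@(np.array(p)-T[:3,3]); return np.array([m['cx']+f*c[0]/-c[2], m['cy']-f*c[1]/-c[2]])
def st():
    o=sensors.get_obs(); print('t',round(o['clock'],2),'tcp',np.array(o['tcp_pos']),'F',np.array(o['force']),'gap',round(o['finger_gap'],3)); print(np.array(o['tool_rot'])); print('q',np.array(o['qpos'])); return o
E
python3 - <<'E'
import cv2
i=cv2.imread('pics/top0.png')
cv2.imwrite('pics/zj.png',cv2.resize(i[190:325,150:260],None,fx=4.4,fy=4.4,interpolation=cv2.INTER_CUBIC))
cv2.imwrite('pics/zb.png',cv2.resize(i[150:335,360:470],None,fx=3.2,fy=3.2,interpolation=cv2.INTER_CUBIC))
i=cv2.imread('pics/side0.png')
cv2.imwrite('pics/zsj.png',cv2.resize(i[290:375,265:405],None,fx=5.5,fy=5.5,interpolation=cv2.INTER_CUBIC))
cv2.imwrite('pics/zsb.png',cv2.resize(i[165:240,270:410],None,fx=5.5,fy=5.5,interpolation=cv2.INTER_CUBIC))
E
```

```text
(no output)
```

View pics/zj.png

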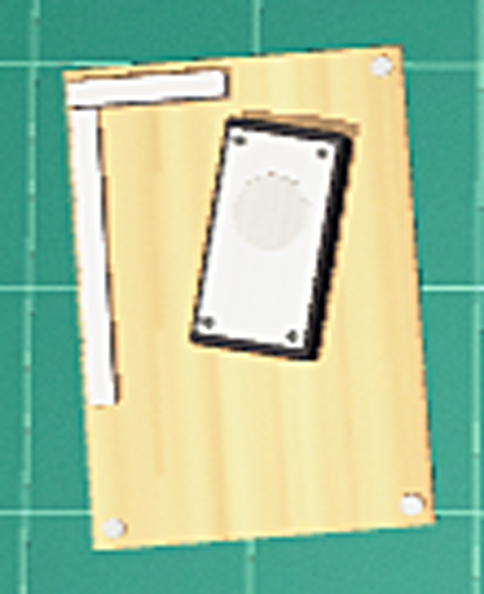

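View pics/zb.png

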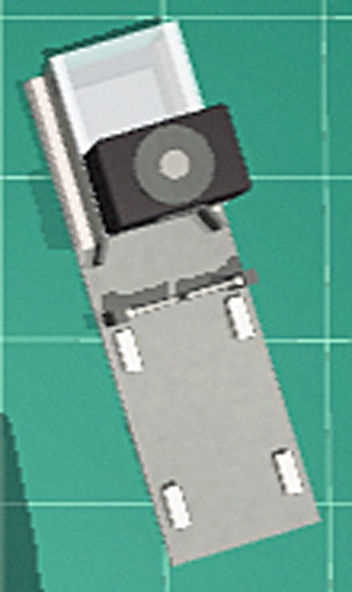

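View pics/zsj.png

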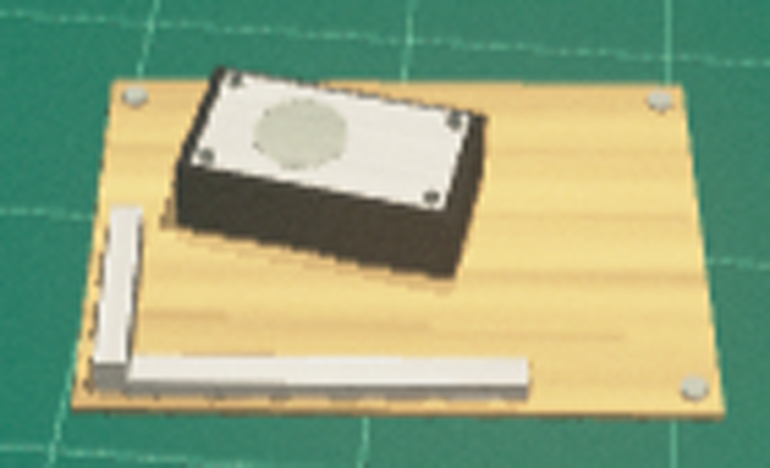

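View pics/zsb.png

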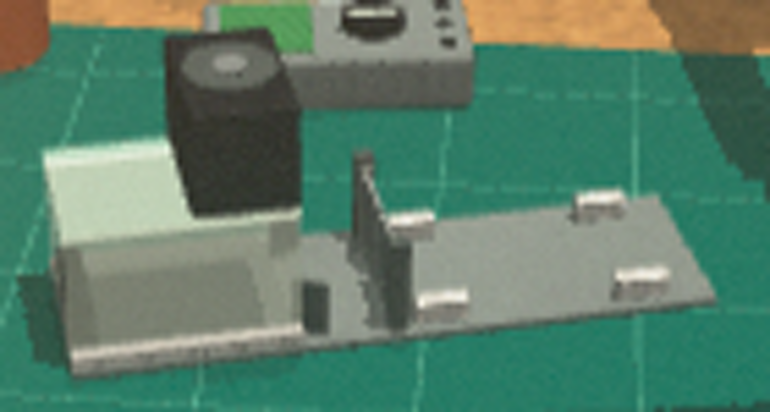

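```bash
python3 - <<'E'
from h import *
i=cv2.imread('pics/top0.png'); m=vision.camera_model('top')
hsv=cv2.cvtColor(i,cv2.COLOR_BGR2HSV)
roi=np.zeros(i.shape[:2],np.uint8); roi[185:330,140:270]=1
notgreen=(~((hsv[...,0]>60)&(hsv[...,0]<100)&(hsv[...,1]>70))).astype(np.uint8)*roi
notgreen=cv2.morphologyEx(notgreen,cv2.MORPH_OPEN,np.ones((5,5)))
def rect(mask,z,name):
    c=max(cv2.findContours(mask,cv2.RETR_EXTERNAL,cv2.CHAIN_APPROX_NONE)[0],key=cv2.contourArea)[:,0]
    w=np.array([P(m,u,v,z)[:2] for u,v in c],np.float32)*1000
    r=cv2.minAreaRect(w); print(name,r,'\n',cv2.boxPoints(r)); return r
rect(notgreen,.005,'plate')
# module white
roi=np.zeros(i.shape[:2],np.uint8); roi[212:275,190:235]=1
w=((hsv[...,1]<40)&(hsv[...,2]>150)).astype(np.uint8)*roi
rect(cv2.morphologyEx(w,cv2.MORPH_CLOSE,np.ones((5,5))),.039,'modtop')
dark=((hsv[...,2]<100)|(w>0)).astype(np.uint8)*roi
# bay deck gray
roi=np.zeros(i.shape[:2],np.uint8); roi[228:335,380:470]=1
g=((hsv[...,1]<60)).astype(np.uint8)*roi
rect(g,.005,'deck front')
# rails
w=((hsv[...,1]<60)&(hsv[...,2]>225)).astype(np.uint8)*roi
n,l,s,c=cv2.connectedComponentsWithStats(w)
for k in range(1,n):
    if s[k,4]>15: print(s[k],c[k],P(m,*c[k],.0165)*1000)
roi[:]=0; roi[195:222,160:210]=1; roi[195:290,160:178]=1
w=((hsv[...,1]<40)&(hsv[...,2]>200)).astype(np.uint8)*roi
n,l,s,c=cv2.connectedComponentsWithStats(w)
for k in range(1,n):
    if s[k,4]>15: print('fence',s[k],c[k])
E
```

```text
plate ((525.7840576171875, 221.69419860839844), (236.04922485351562, 167.45510864257812), 4.534287452697754) 
 [[401.5097 295.8292]
 [414.748  128.8982]
 [650.0584 147.5592]
 [636.8201 314.4902]]
modtop ((552.6273193359375, 206.9878387451172), (51.538455963134766, 98.4012222290039), 81.21795654296875) 
 [[500.0692 189.0325]
 [597.3168 174.009 ]
 [605.1855 224.9432]
 [507.9379 239.9667]]
deck front ((499.91412353515625, -245.0492706298828), (220.37091064453125, 112.60015869140625), 16.88358497619629) 
 [[ 378.1269 -223.1768]
 [ 410.8292 -330.9236]
 [ 621.7014 -266.9217]
 [ 588.9991 -159.175 ]]
[432 243   8  13  56] [435.0357 248.7857] [ 544.0418 -269.1196   16.5   ]
[397 253   7  13  54] [400.1111 259.1481] [ 521.708  -194.4257   16.5   ]
[447 291   7  13  53] [450.1321 297.2642] [ 441.0414 -300.3141   16.5   ]
[412 302   8  13  57] [415.1754 308.0351] [ 418.067  -225.8524   16.5   ]
fence [165 206  36   8 189] [182.7196 209.6667]
fence [166 215  10  67 374] [170.5348 248.4225]
```

The rail centroids give the infeed at about (481.2, −247.4) with a yaw of 16.9°. Their spacing of 107.9 mm matches the nominal 108 mm. Next I'll check my jig pose by projecting its features.

```bash
cat >> h.py <<'E'
def rot(a): a=np.radians(a); return np.array([[np.cos(a),-np.sin(a)],[np.sin(a),np.cos(a)]])
def togo(x,y,z,a=None):
    "target mm, tool-x yaw deg: prints shift in cm in present tool axes, and roll"
    o=st(); R=np.array(o['tool_rot']); d=np.array([x,y,z])/1000-o['tcp_pos']
    print('shift cm',R.T@d*100)
    cur=np.degrees(np.arctan2(R[1,0],R[0,0])); print('yaw',cur)
    if a is not None: print('roll',-((a-cur+180)%360-180)); 
    if a is not None:
        ra=np.radians(a); X=np.array([np.cos(ra),np.sin(ra),0]); Z=np.array([0,0,-1]); Y=np.cross(Z,X)
        print('shift cm after roll',np.array([X,Y,Z])@d*100)
E
python3 - <<'E'
from h import *
m=vision.camera_model('top'); J=np.array([565.2,262.4]); R=rot(4.53)
i=cv2.imread('pics/top0.png')
for z,pts in [(23,[(55,29),(55,-35),(67,-35),(67,41)]),(15,[(55,29),(-90,29),(-90,41),(55,41)]),(5,[(-160,-120),(75,-120),(75,45),(-160,45)])]:
    px=[proj(m,np.append(J+R@np.array(p),z)/1000) for p in pts]; print(z,np.array(px).round(1).tolist())
    k=5; cv2.polylines(i,[np.int32(np.array(px)*16)],True,(0,0,255),1,cv2.LINE_AA,4)
cv2.imwrite('pics/zj2.png',cv2.resize(i[190:325,150:260],None,fx=4.4,fy=4.4,interpolation=cv2.INTER_CUBIC))
print(sensors.get_obs()['clock']); togo(550,210,231,-98.8)
E
```

```text
23 [[170.0, 213.3], [200.1, 211.0], [199.7, 205.4], [164.1, 208.1]]
15 [[171.0, 213.7], [175.3, 281.3], [169.6, 281.7], [165.4, 214.1]]
5 [[248.0, 308.6], [240.4, 199.8], [164.3, 205.5], [171.0, 314.5]]
0.15
t 0.15 tcp [ 0.1824 -0.5451  0.2309] F [ 0.1269 -0.4706 -0.2719] gap 0.999
[[ 0.3173 -0.9483 -0.0002]
 [-0.9483 -0.3173  0.0008]
 [-0.0008 -0.0001 -1.    ]]
q [-1.382   0.1509  1.4378  0.      1.5538 -0.134 ]
shift cm [-59.9506 -58.8218   0.0437]
yaw -71.50326649391084
roll 27.29673350608914
shift cm after roll [-80.2503 -24.7783  -0.0138]
```

View pics/zj2.png

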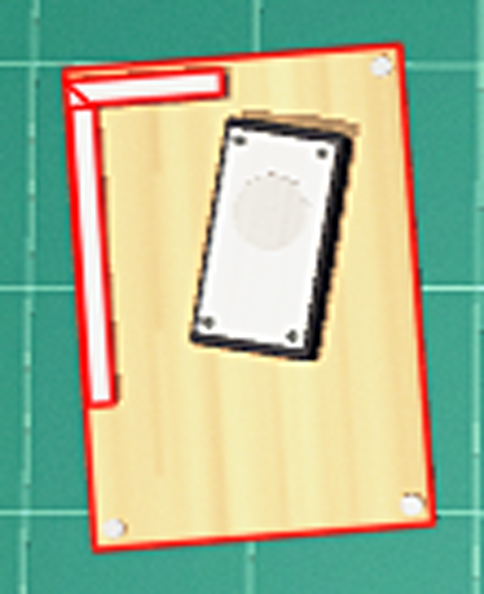

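```bash
python3 -m inch '[[0,0,0,9.1,1],[0,0,0,9.1,1],[0,0,0,9.1,1],[-5.7,-1.8,0,0,1],[-5.7,-1.8,0,0,1],[-5.7,-1.8,0,0,1],[-5.7,-1.8,0,0,1],[-5.7,-1.8,0,0,1]]' 40; python3 -m inch '[[-5.7,-1.8,0,0,1],[-5.7,-1.8,0,0,1],[-5.7,-1.8,0,0,1],[-5.7,-1.8,0,0,1],[-5.7,-1.8,0,0,1],[-5.7,-1.8,0,0,1]]'
python3 -c "
from h import *
togo(552.6,207,231,-98.8)"
```

```text
clock: 1.15
tcp_pos: [0.3153, -0.2756, 0.2312]
tool_rot: [[-0.154, -0.988, 0.0], [-0.988, 0.154, 0.0], [-0.0, -0.0, -1.0]]
force: [-0.1, -0.1, -0.1]
finger_gap: 1.002
clock: 1.9
tcp_pos: [0.4745, 0.0461, 0.2314]
tool_rot: [[-0.153, -0.988, 0.0], [-0.988, 0.153, -0.0], [0.0, -0.0, -1.0]]
force: [1.2, -1.1, 0.6]
finger_gap: 1.0
t 1.9 tcp [0.4745 0.0461 0.2314] F [ 1.1799 -1.1048  0.6355] gap 1.0
[[-0.1528 -0.9883  0.0004]
 [-0.9883  0.1528 -0.0001]
 [ 0.     -0.0004 -1.    ]]
q [-0.065  -0.0567  1.6537 -0.0001  1.5442  1.6593]
shift cm [-17.0962  -5.2582   0.0409]
yaw -98.79031170149257
roll 0.009688298507427362
shift cm after roll [-17.0971  -5.2553   0.0391]
```

```bash
python3 -m inch '[[-4.3,-1.3,0,0,1],[-4.3,-1.3,0,0,1],[-4.3,-1.3,0,0,1],[-4.2,-1.35,0,0,1],[0,0,0,0,1],[0,0,0,0,1]]'
python3 -c "
from h import *
togo(552.6,207,231,-98.8)
m=vision.camera_model('wrist'); i=vision.snapshot('wrist')[:,:,::-1]; cv2.imwrite('pics/w1.png',i); np.save('pics/w1.npy',np.r_[np.array(m['world_from_camera']).ravel()])"
```

```text
clock: 2.65
tcp_pos: [0.5518, 0.2048, 0.231]
tool_rot: [[-0.153, -0.988, -0.001], [-0.988, 0.153, -0.0], [0.0, 0.001, -1.0]]
force: [0.4, -0.4, 0.2]
finger_gap: 0.999
t 2.65 tcp [0.5518 0.2048 0.231 ] F [ 0.4495 -0.4333  0.2361] gap 0.999
[[-0.1528 -0.9883 -0.0008]
 [-0.9883  0.1528 -0.0003]
 [ 0.0004  0.0007 -1.    ]]
q [ 0.2245  0.1795  1.4045 -0.0001  1.5585  1.9487]
shift cm [-0.2337 -0.0432 -0.0026]
yaw -98.78813270552888
roll 0.011867294471130663
shift cm after roll [-0.2337 -0.0432 -0.0025]
```

View pics/w1.png

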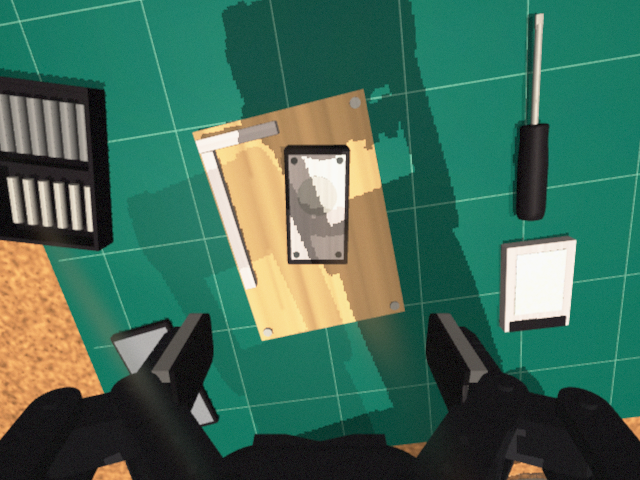

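The wrist view shows the module upright in the frame (cols 285–349, rows 145–264), so the tool yaw matches it. The jig corner is near (207, 152). I'll measure both from this view.

```bash
python3 - <<'E'
from h import *
m=vision.camera_model('wrist'); m['world_from_camera']=np.load('pics/w1.npy').reshape(4,4)
pts=np.array([P(m,u,v,.039)[:2]*1000 for u,v in [(286,153),(348,153),(347,263),(289,263)]]); print(pts,pts.mean(0))
d=(pts[0]+pts[1]-pts[2]-pts[3]); print('yaw',np.degrees(np.arctan2(d[1],d[0])))
J=np.array([565.2,262.4]); R=rot(4.53); i=cv2.imread('pics/w1.png')
for z,p in [(23,[(55,29),(55,-35),(67,-35),(67,41)]),(15,[(55,29),(-90,29),(-90,41),(55,41)]),(5,[(-160,-120),(75,-120),(75,45),(-160,45)]),]:
    px=[proj(m,np.append(J+R@np.array(q),z)/1000) for q in p]
    cv2.polylines(i,[np.int32(np.array(px)*16)],True,(0,0,255),1,cv2.LINE_AA,4)
cv2.imwrite('pics/w1b.png',cv2.resize(i[70:360,170:430],None,fx=2,fy=2,interpolation=cv2.INTER_CUBIC))
E
```

```text
[[607.1021 226.1578]
 [598.8734 172.6021]
 [496.4114 186.7481]
 [504.9006 241.8716]] [551.8219 206.8449]
yaw -8.300731673326249
```

View pics/w1b.png

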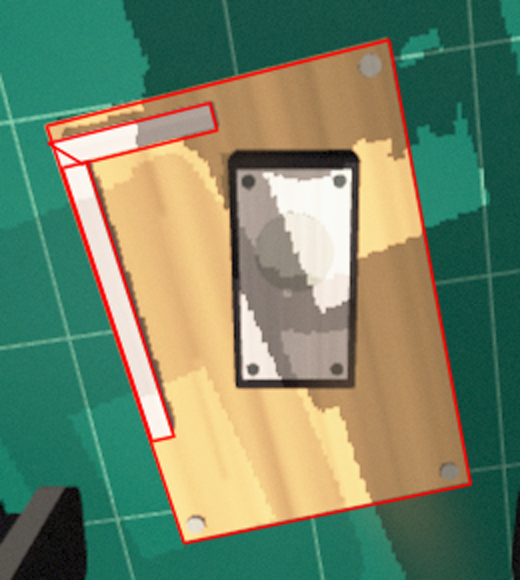

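```bash
python3 -m inch '[[-0.23,0,5,0,1],[0,0,5,0,1],[0,0,5,0,1],[0,0,3.5,0,1],[0,0,2,0,1],[0,0,1,0,1],[0,0,0,0,1]]'
python3 -c "
from h import *
togo(552.2,207,16,-98.6)
cv2.imwrite('pics/s2.png',vision.snapshot('side')[260:400,230:430,::-1].repeat(4,0).repeat(4,1))"
```

```text
clock: 3.58
tcp_pos: [0.5524, 0.2068, 0.0165]
tool_rot: [[-0.154, -0.988, -0.0], [-0.988, 0.154, 0.0], [-0.0, 0.0, -1.0]]
force: [-0.2, 0.2, 0.2]
finger_gap: 1.003
t 3.58 tcp [0.5524 0.2068 0.0165] F [-0.1825  0.1665  0.1843] gap 1.003
[[-0.1537 -0.9881 -0.0002]
 [-0.9881  0.1537  0.    ]
 [-0.      0.0002 -1.    ]]
q [0.2276 0.3414 1.6579 0.0001 1.1425 1.9526]
shift cm [-0.0186  0.0223  0.0509]
yaw -98.84138033659742
roll -0.2413803365974445
shift cm after roll [-0.0187  0.0222  0.0509]
```

View pics/s2.png

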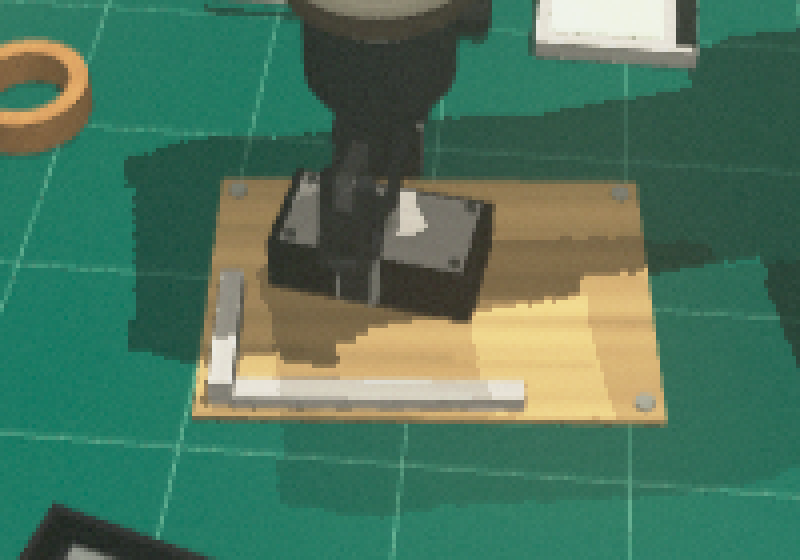

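The fingers straddle the module on both sides, so I'll close.

```bash
python3 -m inch '[[0,0,0,0,0.3],[0,0,0,0,0.2],[0,0,0,0,0],[0,0,0,0,0],[0,0,0,0,0]]' 30
python3 -c "
from h import *
J=np.array([565.2,262.4]);R=rot(4.53)
t=J+R@np.array([-3,-3]); print(t)
togo(*t,16.5,-85.47)"
```

```text
clock: 4.25
tcp_pos: [0.5529, 0.2074, 0.0173]
tool_rot: [[-0.153, -0.988, 0.001], [-0.988, 0.153, 0.0], [-0.001, -0.001, -1.0]]
force: [-1.9, -1.3, 7.6]
finger_gap: 0.668
[562.4463 259.1724]
t 4.25 tcp [0.5529 0.2074 0.0173] F [-1.8951 -1.2659  7.5547] gap 0.668
[[-0.153  -0.9882  0.0013]
 [-0.9882  0.153   0.0003]
 [-0.0005 -0.0013 -1.    ]]
q [0.2284 0.3408 1.6568 0.     1.1426 1.9528]
shift cm [-5.2662 -0.1539  0.0838]
yaw -98.7983668438857
roll -13.328366843885703
shift cm after roll [-5.0889 -1.3639  0.0809]
```

```bash
python3 -m inch '[[0,0,-0.2,0,-0.2],[0,0,-0.2,-6.7,-0.2],[0,0,0,-6.6,-0.2],[-1.5,-0.4,0,0,-0.2],[-2,-0.5,0,0,-0.2],[-1.6,-0.5,0,0,-0.2],[0,0,0,0,-0.2],[0,0,0,0,-0.2]]'
python3 -c "
from h import *
togo(562.4,259.2,16.5,-85.47)
cv2.imwrite('pics/s3.png',vision.snapshot('side')[260:400,230:430,::-1].repeat(4,0).repeat(4,1))
m=vision.camera_model('wrist'); i=vision.snapshot('wrist')[:,:,::-1]; cv2.imwrite('pics/w3.png',i)"
```

```text
clock: 5.25
tcp_pos: [0.5622, 0.2592, 0.0201]
tool_rot: [[0.078, -0.997, -0.0], [-0.997, -0.078, -0.0], [0.0, 0.0, -1.0]]
force: [0.7, -0.2, -3.5]
finger_gap: 0.668
t 5.25 tcp [0.5622 0.2592 0.0201] F [ 0.7324 -0.2008 -3.5224] gap 0.668
[[ 0.0784 -0.9969 -0.0005]
 [-0.9969 -0.0784 -0.0001]
 [ 0.      0.0005 -1.    ]]
q [0.3076 0.3909 1.5802 0.0001 1.171  1.7999]
shift cm [ 0.0046 -0.021   0.3612]
yaw -85.50065184459007
roll -0.030651844590067867
shift cm after roll [ 0.0046 -0.0208  0.3612]
```

View pics/s3.png

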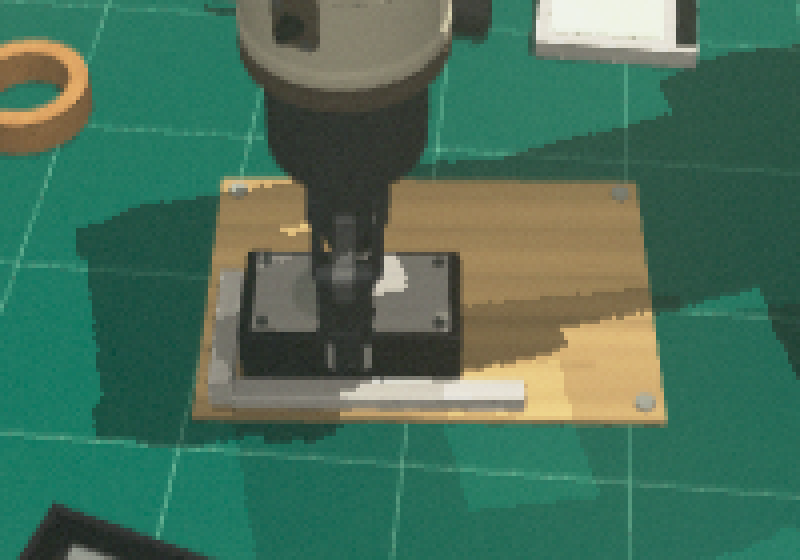

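View pics/w3.png

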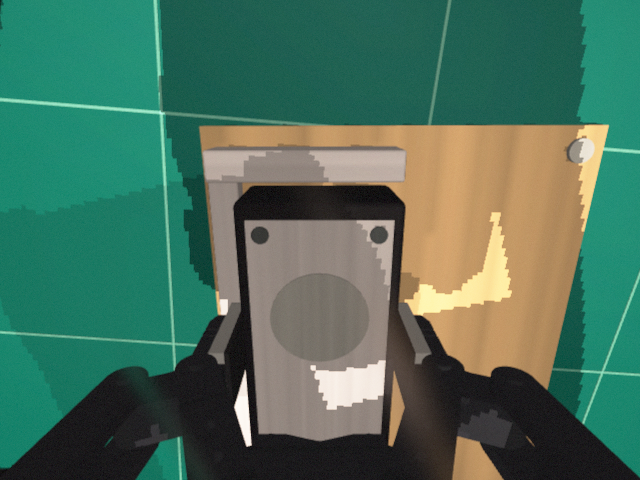

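```bash
python3 -m inch '[[0,0,0.3,0,-0.2],[0,-0.1,0,0,-0.2],[0,-0.1,0,0,-0.2],[0,-0.1,0,0,-0.2],[0,0,0,0,-0.2]]'; python3 -m inch '[[-0.1,0,0,0,-0.2],[-0.1,0,0,0,-0.2],[0,0,0,0,-0.2]]'
```

```text
clock: 5.98
tcp_pos: [0.5654, 0.2594, 0.0174]
tool_rot: [[0.078, -0.997, -0.0], [-0.997, -0.078, 0.0], [-0.0, 0.0, -1.0]]
force: [-1.1, -1.2, -0.6]
finger_gap: 0.674
clock: 6.35
tcp_pos: [0.5653, 0.2616, 0.0174]
tool_rot: [[0.078, -0.997, 0.0], [-0.997, -0.078, 0.0], [-0.0, -0.0, -1.0]]
force: [-0.9, -0.8, -0.8]
finger_gap: 0.672
```

```bash
python3 -m inch '[[0,-0.1,0,0,-0.2],[0,0,0,0,-0.2]]';  python3 -m inch '[[0,-0.1,0,0,-0.2],[0,0,0,0,-0.2]]';python3 -m inch '[[-0.1,0,0,0,-0.2],[0,0,0,0,-0.2]]'; python3 -m inch '[[-0.1,0,0,0,-0.2],[0,0,0,0,-0.2]]'
```

```text
clock: 6.6
tcp_pos: [0.5653, 0.2616, 0.0173]
tool_rot: [[0.079, -0.997, -0.002], [-0.997, -0.079, -0.0], [-0.0, 0.002, -1.0]]
force: [-10.5, -2.7, 7.5]
finger_gap: 0.67
clock: 6.85
tcp_pos: [0.5653, 0.2616, 0.0173]
tool_rot: [[0.079, -0.997, -0.004], [-0.997, -0.079, -0.001], [0.0, 0.004, -1.0]]
force: [-19.5, -4.4, 13.3]
finger_gap: 0.669
clock: 7.1
tcp_pos: [0.5653, 0.2616, 0.0173]
tool_rot: [[0.078, -0.997, -0.004], [-0.997, -0.078, -0.002], [0.002, 0.004, -1.0]]
force: [-20.7, -13.2, 14.6]
finger_gap: 0.667
clock: 7.35
tcp_pos: [0.5653, 0.262, 0.0174]
tool_rot: [[0.078, -0.997, -0.004], [-0.997, -0.078, -0.003], [0.003, 0.005, -1.0]]
force: [-21.5, -19.4, 15.1]
finger_gap: 0.675
```

Both fences gave a firm reaction, and the TCP of (565.3, 262.0) matches the measured jig origin. I'll relax most of the load, release, rise and inspect.

```bash
python3 -m inch '[[0.15,0.15,0,0,-0.2],[0,0,0,0,-0.2]]'; python3 -m inch '[[0,0,0,0,0.5],[0,0,0,0,1],[0,0,0,0,1],[0,0,0,0,1],[0,0,-2,0,1],[0,0,-5,0,1],[0,0,-5,0,1],[0,0,0,0,1]]'
python3 -c "
from h import *
togo(565.2,262.4,16.5,-85.47)
m=vision.camera_model('wrist'); i=vision.snapshot('wrist')[:,:,::-1]; cv2.imwrite('pics/w4.png',i)
np.save('pics/w4.npy',np.array(m['world_from_camera']))
cv2.imwrite('pics/s4.png',vision.snapshot('side')[260:400,230:430,::-1].repeat(4,0).repeat(4,1))"
```

```text
clock: 7.6
tcp_pos: [0.5653, 0.2617, 0.0174]
tool_rot: [[0.078, -0.997, -0.001], [-0.997, -0.078, -0.0], [0.0, 0.001, -1.0]]
force: [-7.2, -5.3, 5.3]
finger_gap: 0.672
clock: 8.6
tcp_pos: [0.5674, 0.2626, 0.1433]
tool_rot: [[0.078, -0.997, 0.008], [-0.997, -0.078, 0.003], [-0.002, -0.008, -1.0]]
force: [0.5, 0.4, -0.2]
finger_gap: 1.002
t 8.6 tcp [0.5674 0.2626 0.1433] F [ 0.4978  0.4367 -0.156 ] gap 1.002
[[ 0.0785 -0.9969  0.0076]
 [-0.9969 -0.0785  0.0026]
 [-0.002  -0.0078 -1.    ]]
q [0.3102 0.291  1.4465 0.0001 1.3961 1.8025]
shift cm [ 0.0266  0.3199 12.6735]
yaw -85.49941712861525
roll -0.029417128615250476
shift cm after roll [ 0.0015  0.2215 12.6756]
```

View pics/w4.png

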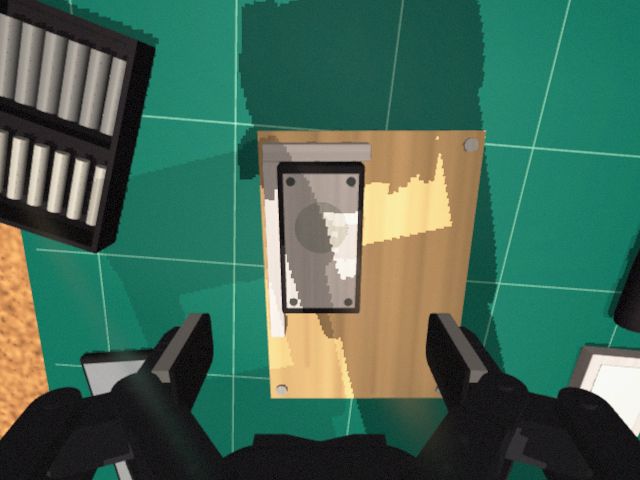

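View pics/s4.png

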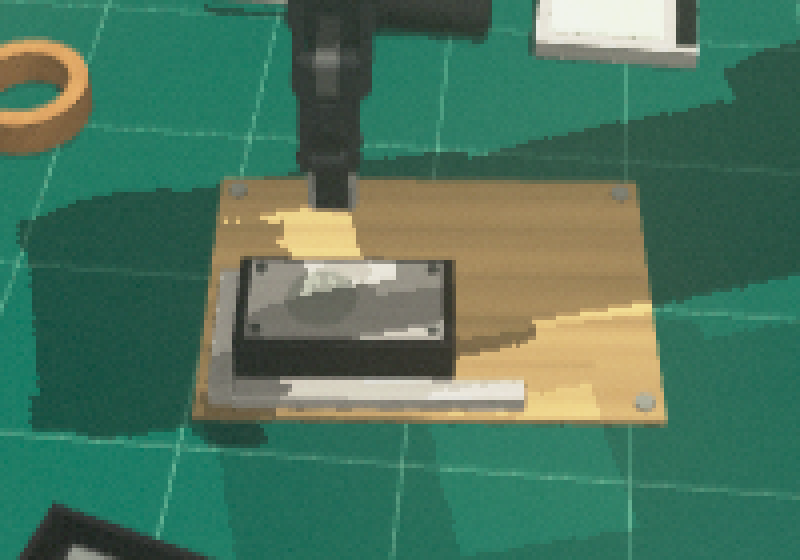

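```bash
python3 - <<'E'
from h import *
m=vision.camera_model('wrist'); m['world_from_camera']=np.load('pics/w4.npy')
i=cv2.imread('pics/w4.png')
J=np.array([565.2,262.4]); R=rot(4.53)
for z,p in [(39,[(55,29),(55,-29),(-55,-29),(-55,29)]),(23,[(55,29),(55,-35),(67,-35),(67,41)]),(15,[(55,29),(-90,29),(-90,41),(55,41)]),]:
    px=[proj(m,np.append(J+R@np.array(q),z)/1000) for q in p]
    cv2.polylines(i,[np.int32(np.array(px)*16)],True,(0,0,255),1,cv2.LINE_AA,4)
cv2.imwrite('pics/w4b.png',cv2.resize(i[120:350,240:400],None,fx=2.6,fy=2.6,interpolation=cv2.INTER_NEAREST))
E
```

```text
(no output)
```

View pics/w4b.png

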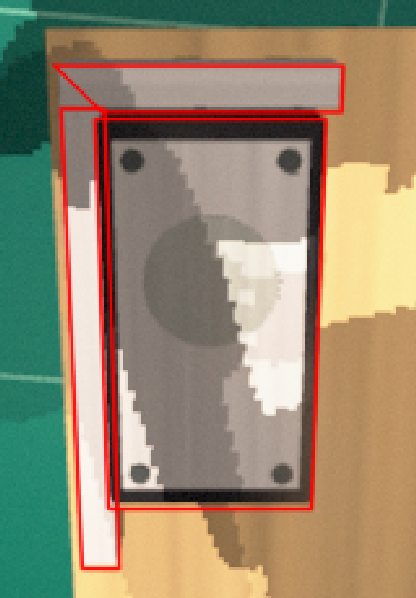

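It looks square and touching to within about 1 mm. I'll confirm with two gentle pushes using closed fingers, first on the side and then on the end.

```bash
python3 -m inch '[[5.4,0.2,0,0,-1],[0,0,0,0,-1],[0,0,0,0,-1],[0,0,5,0,-1],[0,0,5,0,-1],[0,0,2,0,-1],[0,0,0,0,-1]]'; python3 -m inch '[[-0.3,0,0,0,-1],[-0.2,0,0,0,-1],[-0.1,0,0,0,-1],[0,0,0,0,-1]]'
```

```text
clock: 9.57
tcp_pos: [0.5667, 0.2085, 0.0155]
tool_rot: [[0.079, -0.997, -0.004], [-0.997, -0.079, -0.001], [0.0, 0.004, -1.0]]
force: [0.5, -0.3, 0.6]
finger_gap: -0.0
clock: 10.07
tcp_pos: [0.5676, 0.2141, 0.0177]
tool_rot: [[0.079, -0.997, 0.001], [-0.997, -0.079, 0.0], [-0.0, -0.001, -1.0]]
force: [0.5, -0.4, -0.2]
finger_gap: 0.004
```

```bash
python3 -m inch '[[-0.2,0,0,0,-1],[-0.1,0,0,0,-1],[0,0,0,0,-1]]';python3 -m inch '[[-0.1,0,0,0,-1],[0,0,0,0,-1]]';python3 -m inch '[[-0.1,0,0,0,-1],[0,0,0,0,-1]]'
```

```text
clock: 10.45
tcp_pos: [0.5672, 0.217, 0.0173]
tool_rot: [[0.078, -0.997, -0.0], [-0.997, -0.078, 0.0], [-0.0, 0.0, -1.0]]
force: [0.6, 0.5, -0.3]
finger_gap: 0.001
clock: 10.7
tcp_pos: [0.5671, 0.218, 0.0173]
tool_rot: [[0.078, -0.997, -0.0], [-0.997, -0.078, 0.0], [-0.0, 0.0, -1.0]]
force: [-0.4, -1.0, 0.1]
finger_gap: -0.0
clock: 10.95
tcp_pos: [0.5671, 0.219, 0.0173]
tool_rot: [[0.078, -0.997, 0.0], [-0.997, -0.078, 0.0], [-0.0, -0.0, -1.0]]
force: [-0.3, -0.2, 1.1]
finger_gap: 0.002
```

```bash
python3 -m inch '[[-0.1,0,0,0,-1],[0,0,0,0,-1]]';python3 -m inch '[[-0.1,0,0,0,-1],[0,0,0,0,-1]]';python3 -m inch '[[-0.1,0,0,0,-1],[0,0,0,0,-1]]'
```

```text
clock: 11.2
tcp_pos: [0.567, 0.2199, 0.0173]
tool_rot: [[0.078, -0.997, 0.0], [-0.997, -0.078, -0.0], [0.0, -0.0, -1.0]]
force: [0.5, -2.0, 0.6]
finger_gap: -0.001
clock: 11.45
tcp_pos: [0.567, 0.2201, 0.0174]
tool_rot: [[0.078, -0.997, 0.0], [-0.997, -0.078, -0.001], [0.001, 0.0, -1.0]]
force: [1.4, -9.9, 1.5]
finger_gap: -0.004
clock: 11.7
tcp_pos: [0.567, 0.2203, 0.0175]
tool_rot: [[0.078, -0.997, -0.0], [-0.997, -0.078, -0.003], [0.003, 0.0, -1.0]]
force: [-0.3, -17.8, 5.5]
finger_gap: -0.002
```

```bash
python3 -m inch '[[0.8,0,0,0,-1],[0,0,-5,0,-1],[-2.5,3.9,0,0,-1],[-2.5,3.9,0,0,-1],[0,0,4.7,0,-1],[0,0,0,0,-1],[0,0,0,0,-1]]'; python3 -c "
from h import *
o=sensors.get_obs(); print(rot(-4.53)@(np.array(o['tcp_pos'][:2])*1000-[565.3,262]),o['force'],o['tcp_pos'])"
```

```text
clock: 12.58
tcp_pos: [0.4866, 0.2577, 0.0215]
tool_rot: [[0.078, -0.997, 0.001], [-0.997, -0.078, 0.0], [-0.0, -0.001, -1.0]]
force: [0.5, -0.1, 0.4]
finger_gap: 0.006
[-78.838    1.9208] [ 0.5249 -0.0634  0.3671] [0.4866 0.2577 0.0215]
```

```bash
python3 -m inch '[[0.2,-0.6,0,0,-1],[0,-0.3,0,0,-1],[0,-0.1,0,0,-1],[0,0,0,0,-1]]';python3 -m inch '[[0,-0.1,0,0,-1],[0,0,0,0,-1]]';python3 -m inch '[[0,-0.1,0,0,-1],[0,0,0,0,-1]]'
```

```text
clock: 13.08
tcp_pos: [0.496, 0.2564, 0.0204]
tool_rot: [[0.078, -0.997, -0.0], [-0.997, -0.078, 0.0], [-0.0, -0.0, -1.0]]
force: [-0.3, 0.2, 0.0]
finger_gap: 0.005
clock: 13.32
tcp_pos: [0.4969, 0.2566, 0.0203]
tool_rot: [[0.078, -0.997, -0.0], [-0.997, -0.078, 0.0], [-0.0, 0.0, -1.0]]
force: [0.6, -0.9, -0.8]
finger_gap: -0.004
clock: 13.58
tcp_pos: [0.4979, 0.2566, 0.0203]
tool_rot: [[0.078, -0.997, -0.0], [-0.997, -0.078, 0.0], [-0.0, 0.0, -1.0]]
force: [-0.3, -1.0, -0.3]
finger_gap: 0.0
```

```bash
python3 -m inch '[[0,-0.1,0,0,-1],[0,0,0,0,-1]]';python3 -m inch '[[0,-0.1,0,0,-1],[0,0,0,0,-1]]';python3 -m inch '[[0,-0.1,0,0,-1],[0,0,0,0,-1]]'
```

```text
clock: 13.82
tcp_pos: [0.499, 0.2567, 0.0203]
tool_rot: [[0.078, -0.997, 0.0], [-0.997, -0.078, 0.0], [-0.0, -0.0, -1.0]]
force: [0.2, -0.7, -0.0]
finger_gap: -0.002
clock: 14.08
tcp_pos: [0.4993, 0.2568, 0.0203]
tool_rot: [[0.078, -0.997, -0.001], [-0.997, -0.078, -0.0], [0.0, 0.001, -1.0]]
force: [-5.5, -0.7, 3.5]
finger_gap: 0.001
clock: 14.32
tcp_pos: [0.4994, 0.2568, 0.0202]
tool_rot: [[0.079, -0.997, -0.003], [-0.997, -0.079, -0.001], [0.0, 0.003, -1.0]]
force: [-13.9, -1.7, 10.6]
finger_gap: 0.004
```

The module is firmly seated on both fences. Next I'll lift, open and take it.

```bash
python3 -m inch '[[0,0.8,0,0,-1],[0,0,-5,0,0],[0,0,-5,0,1],[0,-3.7,0,0,1],[0,-3.7,0,0,1],[0,0,0,0,1],[0,0,0,0,1]]'
python3 -c "
from h import *
togo(565.3,262,16.5,-85.47)
cv2.imwrite('pics/w5.png',vision.snapshot('wrist')[:,:,::-1])
cv2.imwrite('pics/t5.png',vision.snapshot('top')[170:350,120:300,::-1].repeat(3,0).repeat(3,1))"
```

```text
clock: 15.2
tcp_pos: [0.5661, 0.262, 0.12]
tool_rot: [[0.078, -0.997, -0.001], [-0.997, -0.078, -0.0], [0.0, 0.001, -1.0]]
force: [-0.3, 0.3, 1.0]
finger_gap: 1.002
t 15.2 tcp [0.5661 0.262  0.12  ] F [-0.3479  0.2632  0.9843] gap 1.002
[[ 0.0783 -0.9969 -0.0008]
 [-0.9969 -0.0783 -0.0001]
 [ 0.      0.0008 -1.    ]]
q [0.3099 0.3094 1.4713 0.0002 1.3616 1.8023]
shift cm [-0.009   0.0706 10.3473]
yaw -85.50933555949206
roll -0.03933555949205925
shift cm after roll [-0.0089  0.0785 10.3472]
```

View pics/w5.png

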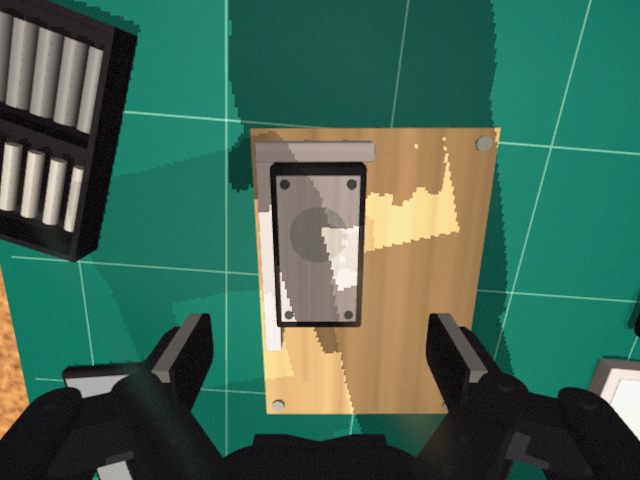

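The wrist view shows the module square and tight in the corner (cols 271–366, rows 163–326). I'll descend and grip.

```bash
python3 -m inch '[[0,0.04,4,0,1],[0,0.04,4,0,1],[0,0,1.5,0,1],[0,0,0.8,0,1],[0,0,0,0,1]]'; python3 -m inch '[[0,0,0,0,0.2],[0,0,0,0,0],[0,0,0,0,-0.2],[0,0,0,0,-0.2],[0,0,0,0,-0.2]]' 45
python3 -c "
from h import *
st()"; python3 -m inch '[[0,0,-1,0,-0.2],[0,0,-3,0,-0.2],[0,0,-5,0,-0.2],[0,0,0,0,-0.2]]'; python3 -c "
from h import *
togo(481.2,-247.4,100,-73.14)
cv2.imwrite('pics/w6.png',vision.snapshot('wrist')[:,:,::-1])"
```

```text
clock: 15.92
tcp_pos: [0.5662, 0.2622, 0.0181]
tool_rot: [[0.078, -0.997, 0.001], [-0.997, -0.078, 0.0], [-0.0, -0.001, -1.0]]
force: [0.5, -0.5, 0.1]
finger_gap: 0.999
clock: 16.55
tcp_pos: [0.5664, 0.2621, 0.0186]
tool_rot: [[0.078, -0.997, 0.001], [-0.997, -0.078, 0.001], [-0.0, -0.002, -1.0]]
force: [-2.0, -1.2, 6.7]
finger_gap: 0.667
t 16.55 tcp [0.5664 0.2621 0.0186] F [-2.0354 -1.1887  6.7155] gap 0.667
[[ 0.0784 -0.9969  0.0015]
 [-0.9969 -0.0784  0.0005]
 [-0.0004 -0.0015 -1.    ]]
q [0.3101 0.4006 1.57   0.0001 1.1695 1.8024]
clock: 17.05
tcp_pos: [0.5676, 0.2626, 0.1121]
tool_rot: [[0.078, -0.997, 0.006], [-0.997, -0.078, 0.002], [-0.002, -0.007, -1.0]]
force: [0.6, -0.5, -4.3]
finger_gap: 0.669
t 17.05 tcp [0.5676 0.2626 0.1121] F [ 0.6119 -0.4807 -4.3356] gap 0.669
[[ 0.0784 -0.9969  0.0064]
 [-0.9969 -0.0784  0.0022]
 [-0.0017 -0.0066 -1.    ]]
q [0.3101 0.3137 1.4825 0.0001 1.3386 1.8024]
shift cm [50.164  12.6199  1.0393]
yaw -85.5014463675205
roll -12.3614463675205
shift cm after roll [46.299  23.0589  1.2059]
```

View pics/w6.png

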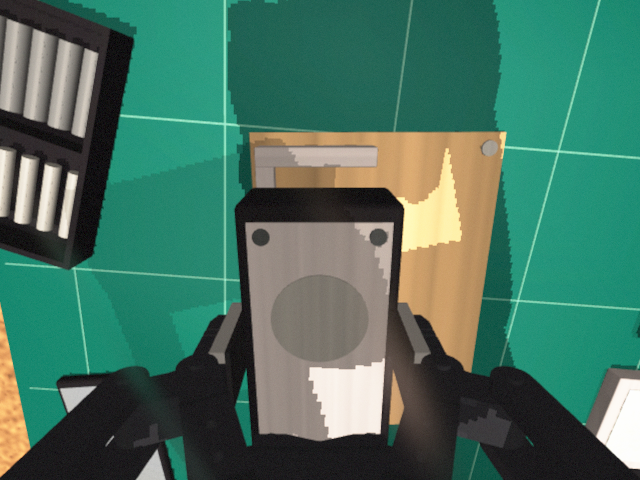

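```bash
python3 -m inch '[[0,0,0,-6.2,-0.2],[0,0,0,-6.2,-0.2],[2.6,1.3,0,0,-0.2],[5.1,2.5,0,0,-0.2],[5.1,2.5,0,0,-0.2],[5.1,2.5,0,0,-0.2],[5.1,2.5,0,0,-0.2],[5.1,2.5,0,0,-0.2]]'; python3 -m inch '[[5.1,2.5,0,0,-0.2],[5.1,2.5,0,0,-0.2],[5.1,2.5,0,0,-0.2],[2.6,1.3,0,0,-0.2],[0,0,0,0,-0.2],[0,0,0,0,-0.2]]'; python3 -c "
from h import *
togo(482.2,-247.1,100,-73.14)
cv2.imwrite('pics/w7.png',vision.snapshot('wrist')[:,:,::-1])"
```

```text
clock: 18.1
tcp_pos: [0.5143, -0.0485, 0.1062]
tool_rot: [[0.291, -0.957, -0.002], [-0.957, -0.291, 0.001], [-0.001, 0.001, -1.0]]
force: [1.2, -0.5, -3.3]
finger_gap: 0.666
clock: 18.85
tcp_pos: [0.4829, -0.2433, 0.1064]
tool_rot: [[0.29, -0.957, -0.001], [-0.957, -0.29, 0.001], [-0.002, 0.001, -1.0]]
force: [1.0, 0.5, -4.4]
finger_gap: 0.664
t 18.85 tcp [ 0.4829 -0.2433  0.1064] F [ 1.0185  0.5327 -4.4433] gap 0.664
[[ 0.2904 -0.9569 -0.0013]
 [-0.9569 -0.2904  0.0013]
 [-0.0016  0.0009 -1.    ]]
q [-0.6093  0.1562  1.6897  0.0003  1.2975  0.6667]
shift cm [0.3484 0.1778 0.6376]
yaw -73.11750754045865
roll 0.022492459541354037
shift cm after roll [0.3474 0.1783 0.638 ]
```

View pics/w7.png

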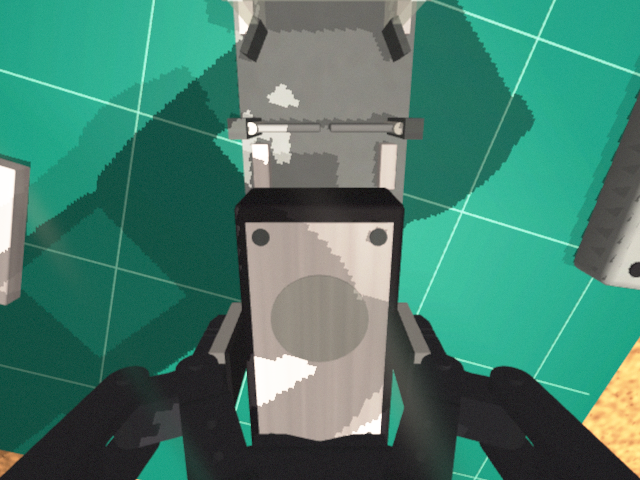

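The wrist view shows the module in line with the bay, with the posts at about (238, 128) and (413, 127) and the front rails at about (260, 165) and (388, 165). I'll use these to measure the gate and rails.

```bash
python3 - <<'E'
from h import *
m=vision.camera_model('wrist')
w=lambda u,v,z: P(m,u,v,z)[:2]*1000
I=np.array([481.2,-247.4]);R=rot(-16.86)
l=w(230,128,.057);r=w(423,127,.057); print('gate mid',(l+r)/2,np.linalg.norm(l-r),'in infeed frame',R@((l+r)/2-I), 'yaw',np.degrees(np.arctan2(*(l-r)[::-1]))-90)
g=w(326.5,127,.049); print('flap slit',g,R@(g-I))
a=w(271,146,.017); b=w(379,146,.017); print('rail inner front',R@(a-I),R@(b-I))
E
python3 -m inch '[[0.35,0.18,4,0,-0.2],[0,0,2.5,0,-0.2],[0,0,0,0,-0.2],[0,0,0,0,-0.2]]'
python3 -c "
from h import *
togo(482.2,-247.1,18.6,-73.14)
cv2.imwrite('pics/w8.png',vision.snapshot('wrist')[:,:,::-1])
cv2.imwrite('pics/s8.png',vision.snapshot('side')[150:260,260:430,::-1].repeat(4,0).repeat(4,1))"
```

```text
gate mid [ 557.8222 -223.4933] 94.9601427778491 in infeed frame [80.2625  0.6561] yaw 17.263221000825297
flap slit [ 557.8827 -223.6494] [80.2751  0.4891]
rail inner front [68.343  33.2719] [ 68.4775 -31.8923]
clock: 19.4
tcp_pos: [0.4832, -0.2475, 0.0434]
tool_rot: [[0.291, -0.957, 0.001], [-0.957, -0.291, -0.001], [0.001, -0.001, -1.0]]
force: [0.5, 0.2, -3.7]
finger_gap: 0.667
t 19.4 tcp [ 0.4832 -0.2475  0.0434] F [ 0.4577  0.1519 -3.6579] gap 0.667
[[ 0.2914 -0.9566  0.0009]
 [-0.9566 -0.2914 -0.0005]
 [ 0.0008 -0.0008 -1.    ]]
q [-0.6154  0.2222  1.7512  0.0001  1.1671  0.6597]
shift cm [-0.0683  0.087   2.4787]
yaw -73.05914879156619
roll 0.08085120843381333
shift cm after roll [-0.0662  0.0853  2.4788]
```

View pics/w8.png

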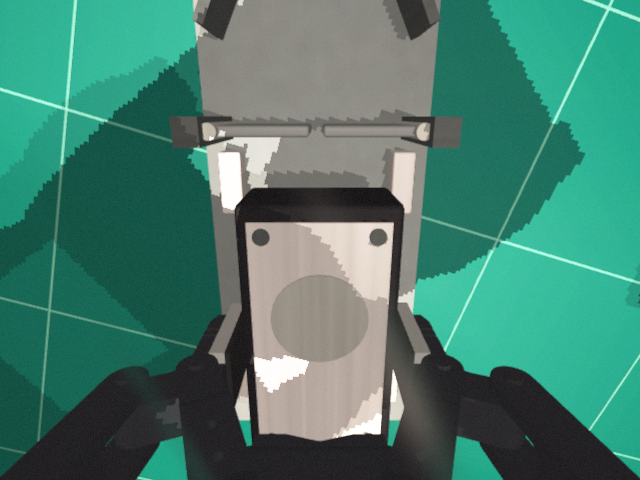

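View pics/s8.png

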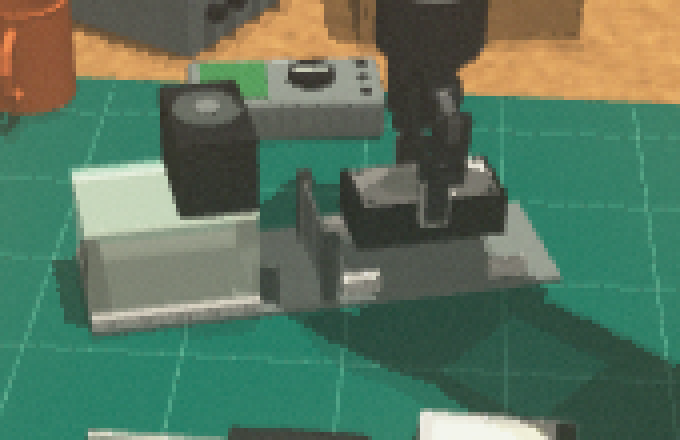

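```bash
python3 -m inch '[[-0.07,0.08,1.2,0,-0.2],[0,0,0.7,0,-0.2],[0,0,0.3,0,-0.2],[0,0,0,0,-0.2]]'; python3 -m inch '[[0,0,0.1,0,-0.2],[0,0,0,0,-0.2]]';python3 -m inch '[[0,0,0.1,0,-0.2],[0,0,0,0,-0.2]]'
```

```text
clock: 20.0
tcp_pos: [0.4816, -0.2472, 0.02]
tool_rot: [[0.291, -0.957, -0.0], [-0.957, -0.291, 0.0], [-0.0, 0.0, -1.0]]
force: [-0.5, -0.3, -3.6]
finger_gap: 0.669
clock: 20.25
tcp_pos: [0.4817, -0.2473, 0.0194]
tool_rot: [[0.291, -0.957, 0.0], [-0.957, -0.291, 0.0], [0.0, -0.0, -1.0]]
force: [-0.1, 0.0, -3.7]
finger_gap: 0.663
clock: 20.5
tcp_pos: [0.4818, -0.2474, 0.0186]
tool_rot: [[0.291, -0.957, 0.0], [-0.957, -0.291, -0.0], [0.0, -0.0, -1.0]]
force: [-1.2, 0.8, 2.1]
finger_gap: 0.665
```

Touchdown at 18.6, as predicted. Releasing and rising.

```bash
python3 -m inch '[[0,0,0,0,0.5],[0,0,0,0,1],[0,0,0,0,1],[0,0,-2,0,1],[0,0,-5,0,1],[0,0,-5,0,1],[0,0,0,0,1],[0,0,0,0,1]]'; python3 -c "
from h import *
o=st()
m=vision.camera_model('wrist'); np.save('pics/w9.npy',np.array(m['world_from_camera']))
cv2.imwrite('pics/w9.png',vision.snapshot('wrist')[:,:,::-1])
cv2.imwrite('pics/s9.png',vision.snapshot('side')[100:260,240:440,::-1].repeat(4,0).repeat(4,1))"
```

```text
clock: 21.5
tcp_pos: [0.4815, -0.2472, 0.1378]
tool_rot: [[0.291, -0.957, -0.0], [-0.957, -0.291, 0.0], [-0.0, 0.0, -1.0]]
force: [0.1, -0.7, -1.0]
finger_gap: 1.0
t 21.5 tcp [ 0.4815 -0.2472  0.1378] F [ 0.0872 -0.6538 -1.0091] gap 1.0
[[ 0.2906 -0.9569 -0.0003]
 [-0.9569 -0.2906  0.0003]
 [-0.0003  0.0002 -1.    ]]
q [-0.6167  0.1309  1.6514  0.0001  1.3597  0.6592]
```

View pics/w9.png

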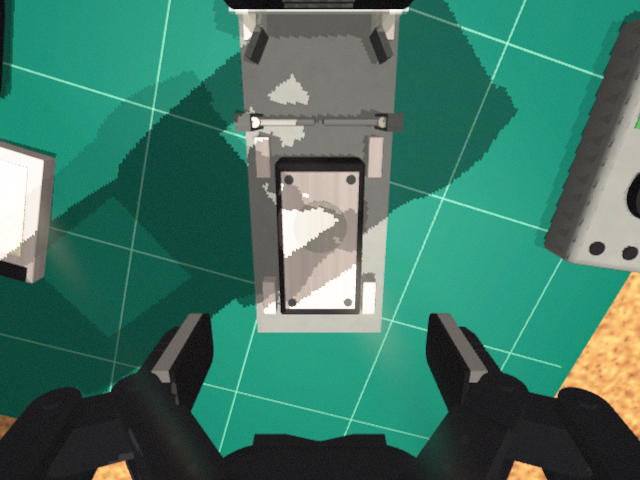

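View pics/s9.png

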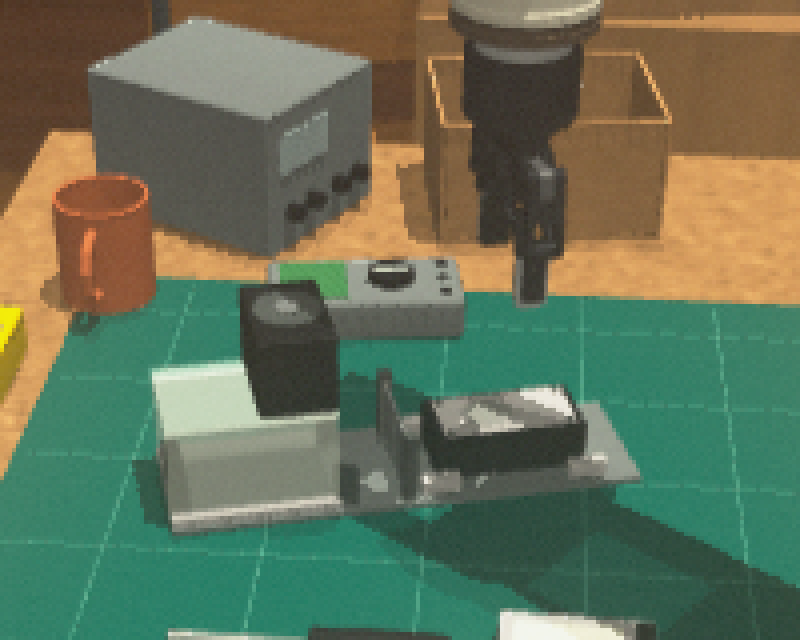

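The module lies flat between the rails and both flaps are shut. The moves can't tilt the tool, so I'll turn it so the jaws lie along the bay and push with the outer back of the open leading finger. That finger overhangs the gripper body, and I'll check this in the side view first.

```bash
python3 -m inch '[[0,4.2,0,0,1],[0,4.2,0,0,1],[0,4.3,0,0,1],[0,0,0,-10,1],[0,0,0,-10,1],[0,0,0,-10,1],[0,0,0,-10,1],[0,0,0,-10,1]]'; python3 -m inch '[[0,0,0,-10,1],[0,0,0,-10,1],[0,0,0,-10,1],[0,0,0,-10,1],[0,0,0,0,1],[0,0,0,0,1]]'; python3 -c "
from h import *
togo(359.7,-284.2,10,16.86)
cv2.imwrite('pics/s10.png',vision.snapshot('side')[:,:,::-1])
"
```

```text
clock: 22.6
tcp_pos: [0.3598, -0.2839, 0.1372]
tool_rot: [[0.922, -0.387, -0.001], [-0.387, -0.922, 0.001], [-0.002, -0.001, -1.0]]
force: [0.2, -0.3, 0.7]
finger_gap: 1.0
clock: 23.35
tcp_pos: [0.36, -0.2841, 0.1378]
tool_rot: [[0.958, 0.287, -0.001], [0.287, -0.958, 0.001], [-0.0, -0.001, -1.0]]
force: [0.1, 0.3, 0.5]
finger_gap: 0.999
t 23.35 tcp [ 0.36   -0.2841  0.1378] F [0.0693 0.3336 0.5451] gap 0.999
[[ 0.9581  0.2866 -0.0006]
 [ 0.2866 -0.9581  0.0008]
 [-0.0004 -0.0009 -1.    ]]
q [-0.8364 -0.0413  1.8314  0.0001  1.3524 -1.127 ]
shift cm [-0.0271  0.0176 12.7799]
yaw 16.65183476127901
roll -0.20816523872099424
shift cm after roll [-0.0318  0.0059 12.7799]
```

View pics/s10.png

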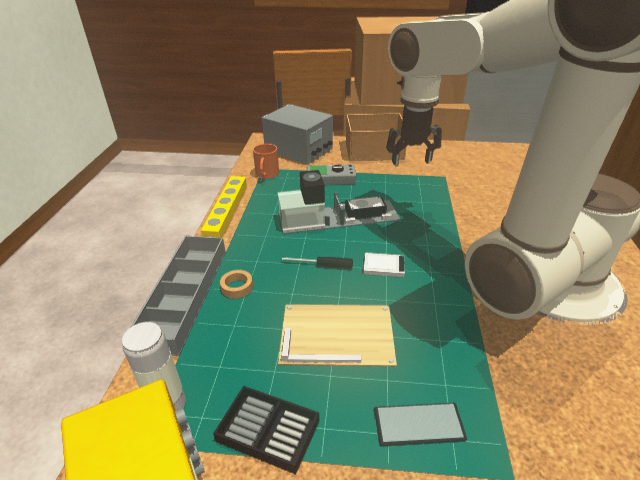

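```bash
python3 - <<'E'
from h import *
i=cv2.imread('pics/s10.png'); m=vision.camera_model('side')
o=sensors.get_obs(); p=np.array(o['tcp_pos']);R=np.array(o['tool_rot'])
i=cv2.resize(i[80:190,350:480],None,fx=6,fy=6,interpolation=cv2.INTER_CUBIC)
for dx in (-57,-42.5,42.5,57):
    q=[(proj(m,p+R@np.array([dx,0,-z])/1000)-[350,80])*6 for z in (0,13,32,73,100)]
    for a,b in zip(q,q[1:]): cv2.line(i,tuple(np.int32(a)),tuple(np.int32(b)),(0,0,255) if abs(dx)>50 else (255,255,0),1)
    for a in q: cv2.circle(i,tuple(np.int32(a)),3,(0,255,255),-1)
cv2.imwrite('pics/s10b.png',i)
E
```

```text
(no output)
```

View pics/s10b.png

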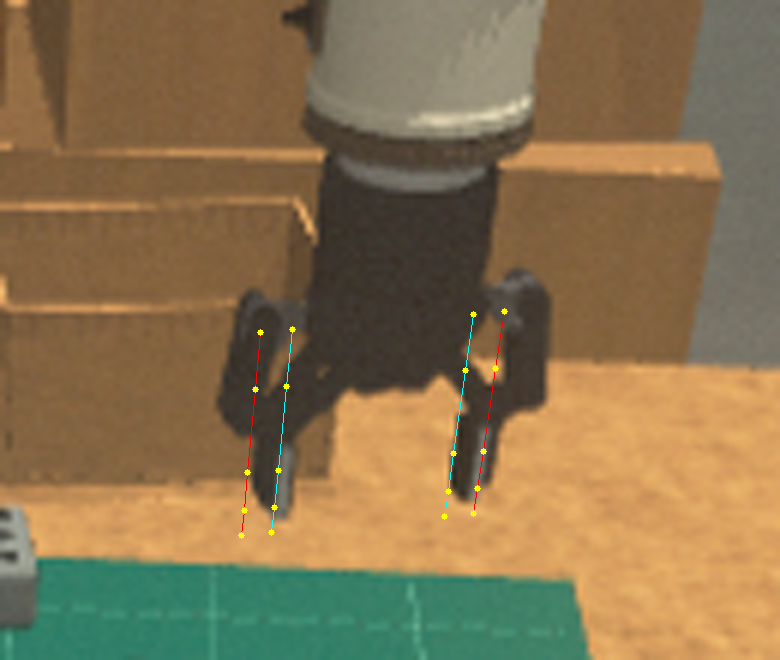

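The overlay shows that the outer knuckles stick out about 17 mm beyond the fingertip backs at 50–110 mm up, so the open-finger push would hit the fan box. I need a real lean, and no row tilts the tool directly.

Stretching past the arm's reach along the bay's x direction might make the solver lean the tip outward. I'll test that high up, clear of everything.

```bash
python3 -m inch '[[0,0,-2,10,-1],[0,0,-2,10,-1],[0,0,-2,10,-1],[0,0,-2,10,-1],[0,0,-2,10,-1],[0,0,-2,10,-1],[0,0,-2,10,-1],[0,0,-2,10,-1]]'; python3 -m inch '[[0,0,-2,9.8,-1],[-3.1,-4.8,0,0,-1],[-3.1,-4.8,0,0,-1],[-3.1,-4.8,0,0,-1],[-3.1,-4.8,0,0,-1],[-3.1,-4.8,0,0,-1],[-3.1,-4.8,0,0,-1],[-3.1,-4.8,0,0,-1]]';  python3 -m inch '[[-3.1,-4.8,0,0,-1],[-3.1,-4.8,0,0,-1],[-3.1,-4.8,0,0,-1],[-3.1,-4.8,0,0,-1],[-3.1,-4.8,0,0,-1]]'; python3 -c "
from h import *
togo(810,245,320,-73.14)"
```

```text
clock: 24.4
tcp_pos: [0.3601, -0.2842, 0.2988]
tool_rot: [[0.445, -0.896, -0.0], [-0.896, -0.445, 0.0], [-0.0, -0.0, -1.0]]
force: [-0.2, -0.1, 0.6]
finger_gap: -0.005
clock: 25.4
tcp_pos: [0.6185, 0.0237, 0.3181]
tool_rot: [[0.291, -0.957, -0.0], [-0.957, -0.291, 0.0], [-0.0, 0.0, -1.0]]
force: [-0.0, -1.2, -0.0]
finger_gap: 0.0
clock: 26.02
tcp_pos: [0.7906, 0.2263, 0.3187]
tool_rot: [[0.292, -0.956, -0.001], [-0.956, -0.292, 0.0], [-0.0, 0.001, -1.0]]
force: [-0.3, 0.2, 1.9]
finger_gap: 0.002
t 26.02 tcp [0.7906 0.2263 0.3187] F [-0.2603  0.1697  1.8979] gap 0.002
[[ 0.2924 -0.9563 -0.0011]
 [-0.9563 -0.2924  0.    ]
 [-0.0003  0.001  -1.    ]]
q [0.1851 0.774  0.3773 0.0002 1.9913 1.4593]
shift cm [-1.2246 -2.4047 -0.1346]
yaw -72.99780758001242
roll 0.14219241998756615
shift cm after roll [-1.2305 -2.4017 -0.1325]
```

```bash
python3 -m inch '[[0,-3,0,0,-1],[0,-3,0,0,-1],[0,-3,0,0,-1],[0,-3,0,0,-1],[0,0,0,0,-1]]';  python3 -c "
from h import *
st()"
```

```text
clock: 26.65
tcp_pos: [0.8466, 0.2426, 0.293]
tool_rot: [[0.293, -0.955, 0.047], [-0.956, -0.293, 0.013], [0.001, -0.049, -0.999]]
force: [0.3, -0.2, 1.2]
finger_gap: -0.001
t 26.65 tcp [0.8466 0.2426 0.293 ] F [ 0.2704 -0.2236  1.2115] gap -0.001
[[ 0.2934 -0.9548  0.0473]
 [-0.956  -0.2931  0.0135]
 [ 0.001  -0.0492 -0.9988]]
q [0.1901 0.9505 0.1217 0.0048 2.0204 1.4653]
```

The stretch does lean the tool, by about 2.8° toward the bay's x direction. I'll continue.

```bash
python3 -m inch '[[0,-6,0,0,-1],[0,-6,0,0,-1],[0,-6,0,0,-1],[0,-6,0,0,-1]]';  python3 -c "
from h import *
st()"
```

```text
clock: 27.15
tcp_pos: [0.9182, 0.2673, 0.2411]
tool_rot: [[0.293, -0.937, 0.189], [-0.956, -0.288, 0.054], [0.003, -0.197, -0.98]]
force: [-0.6, -0.7, 0.4]
finger_gap: 0.001
t 27.15 tcp [0.9182 0.2673 0.2411] F [-0.5986 -0.7359  0.3813] gap 0.001
[[ 0.2932 -0.9371  0.1893]
 [-0.9561 -0.2881  0.0545]
 [ 0.0035 -0.1969 -0.9804]]
q [0.1974 1.0167 0.1214 0.0168 1.8059 1.4759]
```

```bash
python3 -m inch '[[0,-6,-2,0,-1],[0,-6,-2,0,-1],[0,-6,-2,0,-1],[0,-6,-2,0,-1],[0,-6,-2,0,-1],[0,-6,-2,0,-1]]';  python3 -c "
from h import *
st()"
```

```text
clock: 27.9
tcp_pos: [0.959, 0.2841, 0.33]
tool_rot: [[0.293, -0.863, 0.413], [-0.956, -0.267, 0.121], [0.006, -0.43, -0.903]]
force: [0.0, -0.5, -0.1]
finger_gap: -0.002
t 27.9 tcp [0.959  0.2841 0.33  ] F [ 0.0367 -0.5074 -0.1488] gap -0.002
[[ 0.2928 -0.8626  0.4126]
 [-0.9562 -0.2669  0.1206]
 [ 0.0061 -0.4298 -0.9029]]
q [0.1994 0.9432 0.122  0.0366 1.6333 1.4821]
```

```bash
python3 -m inch '[[0,-6,-1.5,0,-1],[0,-6,-1.5,0,-1],[0,-6,-1.5,0,-1],[0,-6,-1.5,0,-1]]';  python3 -c "
from h import *
st()"
```

```text
clock: 28.4
tcp_pos: [0.9754, 0.2914, 0.4036]
tool_rot: [[0.292, -0.785, 0.546], [-0.956, -0.244, 0.16], [0.007, -0.569, -0.822]]
force: [-0.1, -1.0, 0.1]
finger_gap: 0.001
t 28.4 tcp [0.9754 0.2914 0.4036] F [-0.1354 -0.9774  0.0633] gap 0.001
[[ 0.292  -0.7851  0.5462]
 [-0.9564 -0.2441  0.1604]
 [ 0.0074 -0.5692 -0.8222]]
q [0.1991 0.887  0.1221 0.0493 1.5287 1.4845]
```

```bash
python3 -m inch '[[0,-6,-1.5,0,-1],[0,-6,-1.5,0,-1],[0,0,0,0,-1]]';  python3 -c "
from h import *
I=np.array([481.2,-247.4]);R=rot(16.86)
for b in (-100,-72): 
  t=I+R@np.array([b,0.3]); print(t); 
togo(*(I+R@np.array([-100,0.3])),100)"
```

```text
clock: 28.78
tcp_pos: [0.9763, 0.2928, 0.4498]
tool_rot: [[0.292, -0.739, 0.608], [-0.956, -0.231, 0.179], [0.008, -0.633, -0.774]]
force: [0.0, -0.1, -0.3]
finger_gap: -0.002
[ 385.4114 -276.1163]
[ 412.2078 -267.9954]
t 28.77 tcp [0.9763 0.2928 0.4498] F [ 0.0258 -0.1038 -0.292 ] gap -0.002
[[ 0.2918 -0.7387  0.6076]
 [-0.9565 -0.2307  0.1788]
 [ 0.0081 -0.6333 -0.7738]]
q [0.1984 0.8499 0.1215 0.0558 1.4863 1.4852]
shift cm [ 36.894   78.931  -19.0046]
yaw -73.03488221386196
```

The lean is now 39° at azimuth 16.4°, close to the bay's 16.9°. I'll carry this orientation back to behind the module.

```bash
python3 -m inch '[[2.3,4.9,-1.2,0,-1],[2.3,4.9,-1.2,0,-1],[2.3,4.9,-1.2,0,-1],[2.3,4.9,-1.2,0,-1],[2.3,4.9,-1.2,0,-1],[2.3,4.9,-1.2,0,-1],[2.3,4.9,-1.2,0,-1],[2.3,4.9,-1.2,0,-1]]';  python3 -c "
from h import *
togo(385.4,-276.1,100)"
```

```text
clock: 29.78
tcp_pos: [0.7378, 0.0544, 0.3085]
tool_rot: [[0.295, -0.741, 0.603], [-0.956, -0.234, 0.179], [0.008, -0.63, -0.777]]
force: [1.2, -0.3, 0.5]
finger_gap: -0.001
t 29.77 tcp [0.7378 0.0544 0.3085] F [ 1.1543 -0.3318  0.4643] gap -0.001
[[ 0.2948 -0.7408  0.6035]
 [-0.9555 -0.2341  0.1795]
 [ 0.0083 -0.6296 -0.7769]]
q [-0.1483  0.0822  1.5027  0.3339  0.9505  1.0102]
shift cm [ 21.0131  46.9661 -10.9993]
yaw -72.85097601402383
```

```bash
python3 -m inch '[[2.6,5,-1.2,0,-1],[2.6,5,-1.2,0,-1],[2.6,5,-1.2,0,-1],[2.6,5,-1.2,0,-1],[2.6,5,-1.2,0,-1],[2.6,5,-1.2,0,-1],[2.6,5,-1.2,0,-1],[0,0,0,0,-1]]';  python3 -c "
from h import *
togo(385.4,-276.1,100)"
```

```text
clock: 30.78
tcp_pos: [0.4809, -0.218, 0.1542]
tool_rot: [[0.29, -0.743, 0.603], [-0.957, -0.229, 0.178], [0.006, -0.629, -0.777]]
force: [-0.1, 0.6, 0.2]
finger_gap: 0.002
t 30.77 tcp [ 0.4809 -0.218   0.1542] F [-0.1463  0.6421  0.2262] gap 0.002
[[ 0.29   -0.7428  0.6034]
 [-0.957  -0.229   0.178 ]
 [ 0.006  -0.6291 -0.7773]]
q [-0.9607 -0.1243  2.0276  0.7278  1.1123  0.0218]
shift cm [ 2.757  11.8301 -2.5831]
yaw -73.14168758404564
```

```bash
python3 -m inch '[[0.9,3.9,-0.9,0,-1],[0.9,3.9,-0.9,0,-1],[0.9,4,-0.8,0,-1],[0,0,0,0,-1],[0,0,0,0,-1]]';  python3 -c "
from h import *
I=np.array([481.2,-247.4]);R=rot(16.86)
togo(*(I+R@np.array([-75,0.3])),20)
cv2.imwrite('pics/w11.png',vision.snapshot('wrist')[:,:,::-1])
cv2.imwrite('pics/s11.png',vision.snapshot('side')[100:260,240:440,::-1].repeat(4,0).repeat(4,1))"
```

```text
clock: 31.4
tcp_pos: [0.3887, -0.2734, 0.1025]
tool_rot: [[0.295, -0.74, 0.604], [-0.955, -0.234, 0.18], [0.009, -0.63, -0.776]]
force: [-0.3, 0.1, 1.1]
finger_gap: -0.0
t 31.4 tcp [ 0.3887 -0.2734  0.1025] F [-0.2918  0.0565  1.134 ] gap -0.0
[[ 0.295  -0.7402  0.6042]
 [-0.9554 -0.2342  0.1796]
 [ 0.0086 -0.6303 -0.7763]]
q [-1.2429 -0.0856  2.1134  0.7429  1.1977 -0.2865]
shift cm [0.1029 3.5623 7.7319]
yaw -72.83965392644639
```

View pics/w11.png

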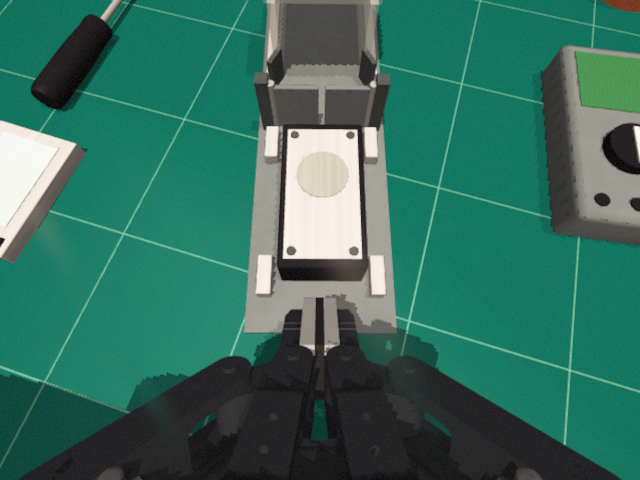

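View pics/s11.png

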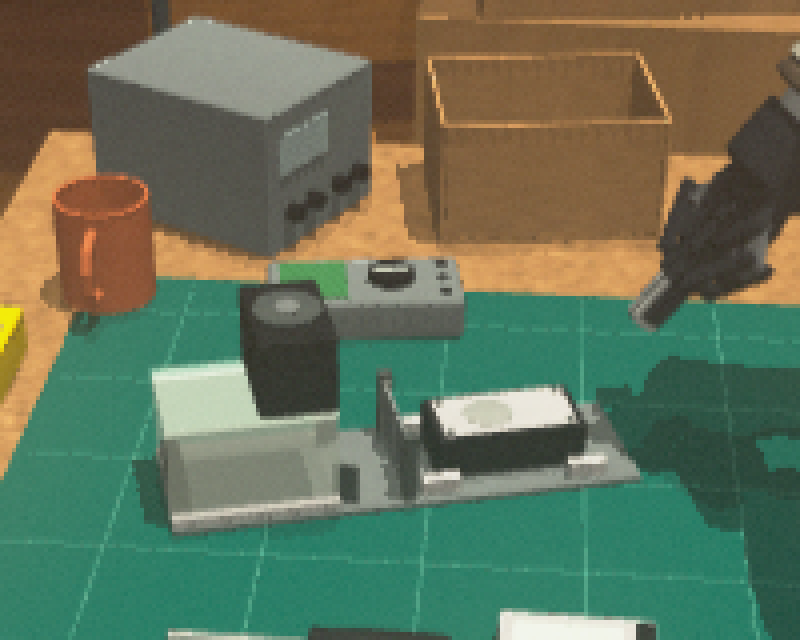

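```bash
python3 -m inch '[[0.05,1.5,3.2,0,-1],[0.05,1.5,3.2,0,-1],[0,0.8,1.6,0,-1],[0,0,0,0,-1]]';  python3 -c "
from h import *
I=np.array([481.2,-247.4]);R=rot(-16.86)
o=st(); print(R@(np.array(o['tcp_pos'][:2])*1000-I))"
```

```text
clock: 32.0
tcp_pos: [0.409, -0.2679, 0.0154]
tool_rot: [[0.297, -0.74, 0.603], [-0.955, -0.234, 0.182], [0.007, -0.63, -0.777]]
force: [-0.4, 0.3, 1.1]
finger_gap: 0.001
t 32.0 tcp [ 0.409  -0.2679  0.0154] F [-0.4006  0.2514  1.058 ] gap 0.001
[[ 0.2966 -0.7404  0.6032]
 [-0.955  -0.2343  0.182 ]
 [ 0.0066 -0.63   -0.7765]]
q [-1.1876  0.0863  2.1696  0.8374  1.0059 -0.4306]
[-75.0386   1.2925]
```

```bash
python3 -m inch '[[0.06,-0.78,0.63,0,-1],[0.01,-0.78,0.63,0,-1],[0.01,-0.93,0.76,0,-1],[0.01,-0.93,0.76,0,-1],[0.01,-0.93,0.76,0,-1],[0.01,-0.93,0.76,0,-1],[0,0,0,0,-1]]';  python3 -c "
from h import *
I=np.array([481.2,-247.4]);R=rot(-16.86)
o=st(); print(R@(np.array(o['tcp_pos'][:2])*1000-I))
cv2.imwrite('pics/w12.png',vision.snapshot('wrist')[:,:,::-1])"
```

```text
clock: 32.88
tcp_pos: [0.4746, -0.2495, 0.016]
tool_rot: [[0.296, -0.74, 0.604], [-0.955, -0.235, 0.18], [0.009, -0.63, -0.776]]
force: [-0.8, 0.1, 0.3]
finger_gap: 0.003
t 32.88 tcp [ 0.4746 -0.2495  0.016 ] F [-0.8154  0.0971  0.2861] gap 0.003
[[ 0.2961 -0.7399  0.6041]
 [-0.9551 -0.2351  0.1802]
 [ 0.0086 -0.6303 -0.7763]]
q [-1.0184  0.1335  2.1137  0.8802  0.9103 -0.3192]
[-6.8845 -0.1326]
```

View pics/w12.png

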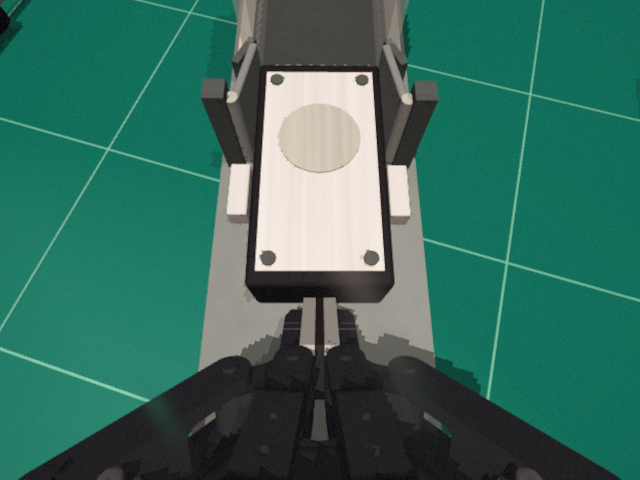

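The module is straight and both flaps are swinging open around it. I'll keep pushing.

```bash
python3 -m inch '[[0.01,-0.93,0.76,0,-1],[0.01,-0.93,0.76,0,-1],[0.01,-0.93,0.76,0,-1],[0.01,-0.93,0.76,0,-1],[0.01,-0.93,0.76,0,-1],[0.01,-0.93,0.76,0,-1],[0.01,-0.93,0.76,0,-1],[0,0,0,0,-1]]';  python3 -c "
from h import *
I=np.array([481.2,-247.4]);R=rot(-16.86)
o=st(); print(R@(np.array(o['tcp_pos'][:2])*1000-I))
cv2.imwrite('pics/w13.png',vision.snapshot('wrist')[:,:,::-1])
cv2.imwrite('pics/s13.png',vision.snapshot('side')[100:260,240:440,::-1].repeat(4,0).repeat(4,1))"
```

```text
clock: 33.92
tcp_pos: [0.5551, -0.2255, 0.0155]
tool_rot: [[0.296, -0.74, 0.604], [-0.955, -0.235, 0.18], [0.008, -0.63, -0.776]]
force: [0.7, -0.5, -0.7]
finger_gap: -0.001
t 33.92 tcp [ 0.5551 -0.2255  0.0155] F [ 0.7155 -0.4642 -0.6589] gap -0.001
[[ 0.2958 -0.7401  0.604 ]
 [-0.9552 -0.2347  0.1802]
 [ 0.0084 -0.6303 -0.7763]]
q [-0.8351  0.2122  2.0178  0.9044  0.8089 -0.182 ]
[77.0811 -0.4624]
```

View pics/w13.png

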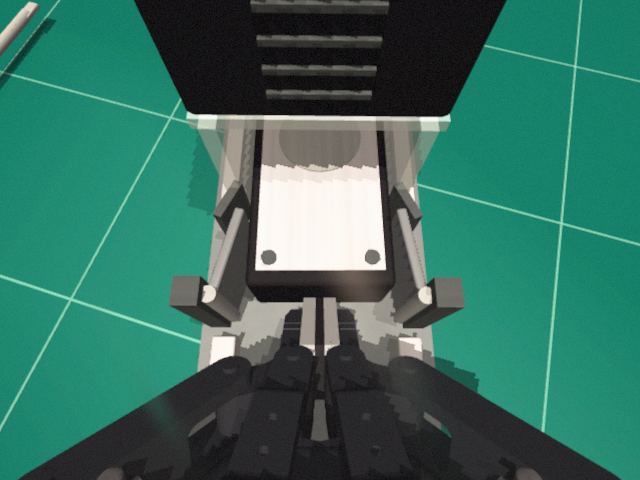

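View pics/s13.png

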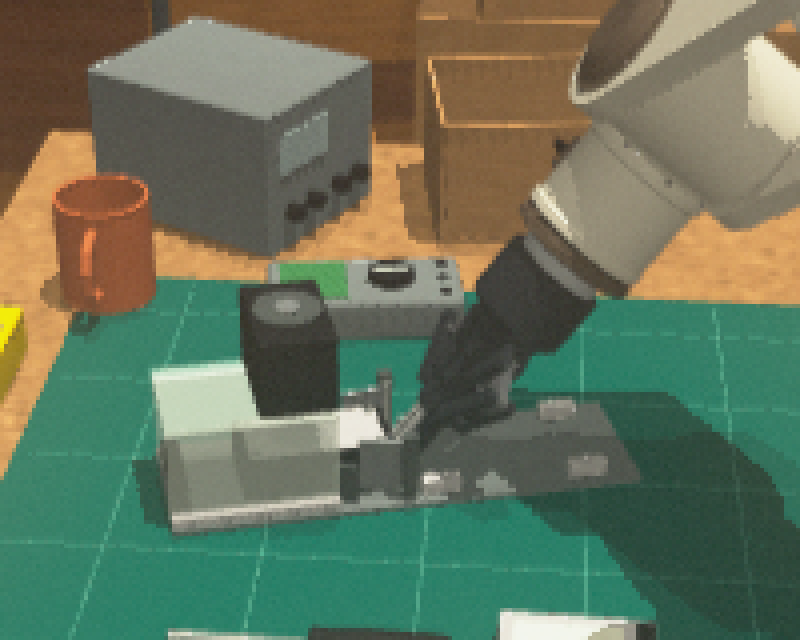

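Nearly through. At full depth the gripper's outer links pass close over the 57 mm posts, so I'll back off slightly, raise the tip 9 mm and continue in small steps.

```bash
python3 -m inch '[[0,0.16,-0.13,0,-1],[0,-0.57,-0.7,0,-1],[0.02,-0.93,0.76,0,-1],[0.01,-0.7,0.57,0,-1],[0,0,0,0,-1]]';  python3 -c "
from h import *
I=np.array([481.2,-247.4]);R=rot(-16.86)
o=st(); print(R@(np.array(o['tcp_pos'][:2])*1000-I))
cv2.imwrite('pics/w14.png',vision.snapshot('wrist')[:,:,::-1])
cv2.imwrite('pics/s14.png',vision.snapshot('side')[100:260,240:440,::-1].repeat(4,0).repeat(4,1))"
```

```text
clock: 34.65
tcp_pos: [0.5733, -0.2201, 0.0244]
tool_rot: [[0.296, -0.74, 0.604], [-0.955, -0.235, 0.18], [0.008, -0.63, -0.776]]
force: [0.3, -0.0, -0.1]
finger_gap: -0.007
t 34.65 tcp [ 0.5733 -0.2201  0.0244] F [ 0.2826 -0.0126 -0.1135] gap -0.007
[[ 0.2958 -0.7401  0.6039]
 [-0.9552 -0.2347  0.1802]
 [ 0.0084 -0.6302 -0.7764]]
q [-0.7981  0.2164  1.9873  0.8891  0.8022 -0.1278]
[96.0337 -0.5633]
```

View pics/w14.png

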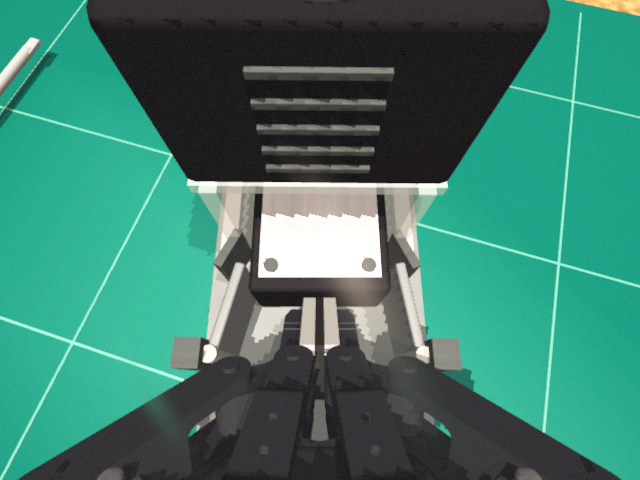

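View pics/s14.png

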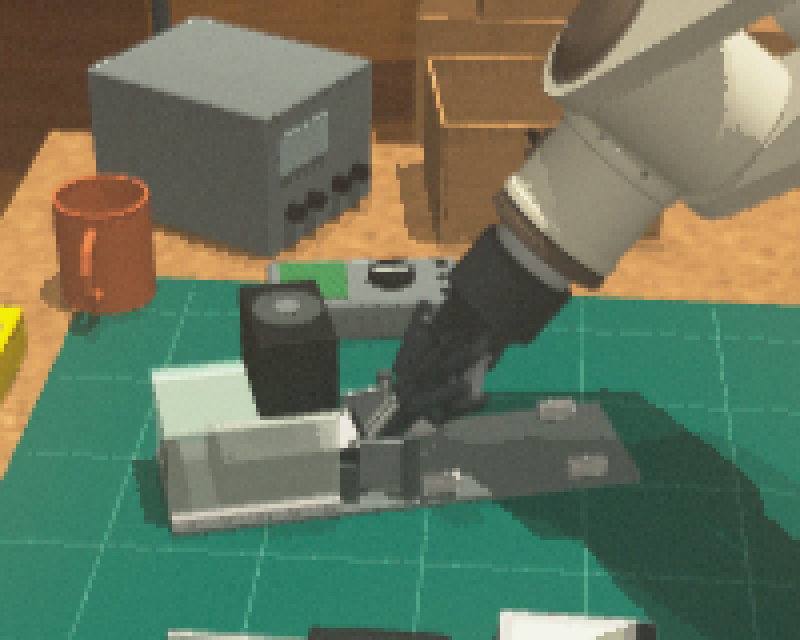

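```bash
python3 -m inch '[[0.01,-0.4,0.32,0,-1],[0.01,-0.4,0.32,0,-1],[0,0,0,0,-1]]'; python3 -m inch '[[0.01,-0.3,0.25,0,-1],[0,0,0,0,-1]]';  python3 -c "
from h import *
I=np.array([481.2,-247.4]);R=rot(-16.86)
o=st(); print(R@(np.array(o['tcp_pos'][:2])*1000-I))
cv2.imwrite('pics/w15.png',vision.snapshot('wrist')[:,:,::-1])
cv2.imwrite('pics/s15.png',vision.snapshot('side')[140:240,270:410,::-1].repeat(5,0).repeat(5,1))"
```

```text
clock: 35.12
tcp_pos: [0.5828, -0.2177, 0.0246]
tool_rot: [[0.295, -0.74, 0.604], [-0.955, -0.234, 0.18], [0.009, -0.63, -0.776]]
force: [0.9, -0.2, 0.0]
finger_gap: -0.003
clock: 35.38
tcp_pos: [0.5864, -0.2167, 0.0246]
tool_rot: [[0.295, -0.74, 0.604], [-0.956, -0.234, 0.179], [0.009, -0.63, -0.776]]
force: [-0.3, -0.6, -0.3]
finger_gap: 0.0
t 35.38 tcp [ 0.5864 -0.2167  0.0246] F [-0.2524 -0.571  -0.2876] gap 0.0
[[ 0.2949 -0.7403  0.6042]
 [-0.9555 -0.2341  0.1795]
 [ 0.0086 -0.6302 -0.7764]]
q [-0.7728  0.2313  1.9675  0.8879  0.7887 -0.1041]
[109.6192  -1.1536]
```

View pics/s15.png

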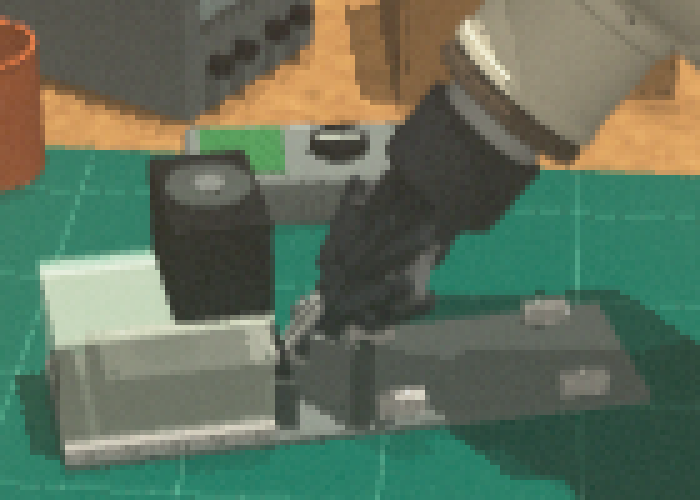

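View pics/w15.png

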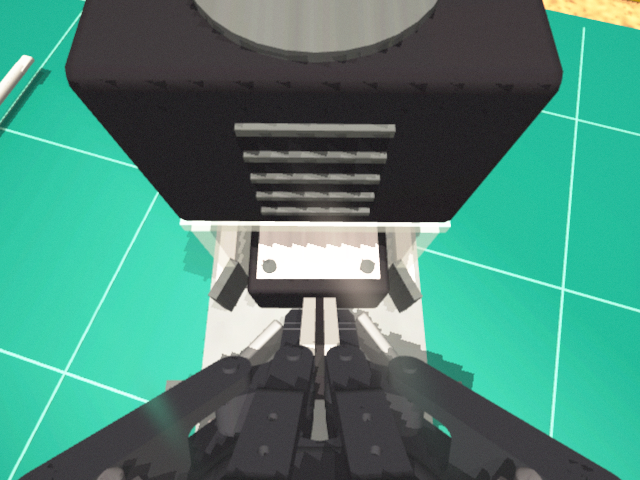

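The flaps are now off the module and resting lightly on the fingers. Next come small steps to the stop.

```bash
python3 -m inch '[[-0.03,-0.31,0.25,0,-1],[0,0,0,0,-1]]'; python3 -m inch '[[0,-0.155,0.126,0,-1],[0,0,0,0,-1]]'; python3 -m inch '[[0,-0.08,0.063,0,-1],[0,0,0,0,-1]]'
```

```text
clock: 35.72
tcp_pos: [0.5902, -0.2152, 0.0246]
tool_rot: [[0.295, -0.74, 0.604], [-0.955, -0.234, 0.18], [0.009, -0.63, -0.776]]
force: [-0.5, -1.0, 0.5]
finger_gap: 0.001
clock: 35.98
tcp_pos: [0.5919, -0.2146, 0.0246]
tool_rot: [[0.295, -0.74, 0.604], [-0.955, -0.234, 0.18], [0.008, -0.63, -0.776]]
force: [-1.2, -0.6, -0.1]
finger_gap: -0.003
clock: 36.22
tcp_pos: [0.5929, -0.2144, 0.0246]
tool_rot: [[0.295, -0.74, 0.604], [-0.956, -0.234, 0.18], [0.008, -0.63, -0.776]]
force: [-2.3, -0.6, 0.3]
finger_gap: 0.001
```

```bash
python3 -m inch '[[0,-0.08,0.063,0,-1],[0,0,0,0,-1]]'; python3 -m inch '[[0,-0.08,0.063,0,-1],[0,0,0,0,-1]]'; python3 -m inch '[[0,-0.08,0.063,0,-1],[0,0,0,0,-1]]'; python3 -c "
from h import *
I=np.array([481.2,-247.4]);R=rot(-16.86)
o=st(); print(R@(np.array(o['tcp_pos'][:2])*1000-I))"
```

```text
clock: 36.48
tcp_pos: [0.5936, -0.2141, 0.0245]
tool_rot: [[0.295, -0.741, 0.604], [-0.956, -0.234, 0.179], [0.009, -0.63, -0.777]]
force: [-9.2, -2.2, 4.0]
finger_gap: 0.001
clock: 36.72
tcp_pos: [0.5939, -0.2141, 0.0244]
tool_rot: [[0.295, -0.741, 0.603], [-0.955, -0.235, 0.179], [0.009, -0.629, -0.777]]
force: [-27.6, -4.2, 12.3]
finger_gap: 0.006
clock: 36.98
tcp_pos: [0.5942, -0.2141, 0.0243]
tool_rot: [[0.295, -0.742, 0.603], [-0.955, -0.235, 0.179], [0.009, -0.628, -0.778]]
force: [-46.5, -7.5, 21.6]
finger_gap: 0.004
t 36.98 tcp [ 0.5942 -0.2141  0.0243] F [-46.5476  -7.4684  21.6014] gap 0.004
[[ 0.295  -0.7416  0.6025]
 [-0.9554 -0.2348  0.1788]
 [ 0.0088 -0.6284 -0.7778]]
q [-0.7565  0.2403  1.9555  0.8834  0.78   -0.0868]
[117.7638  -0.8729]
```

It's firmly against the stop: the reaction rises steeply, and the TCP at 117.8 mm matches the predicted 116–117. I'll ease off and draw back out along the tool axis.

```bash
python3 -m inch '[[0,0.16,-0.13,0,-1],[0,0.1,-0.5,0,-1],[0,0,-1,0,-1],[0,0,-2,0,-1],[0,0,-3,0,-1],[0,0,-4,0,-1],[0,0,-4,0,-1],[0,0,0,0,-1]]'; python3 -c "
from h import *
st()
cv2.imwrite('pics/w16.png',vision.snapshot('wrist')[:,:,::-1])
cv2.imwrite('pics/s16.png',vision.snapshot('side')[140:240,270:410,::-1].repeat(5,0).repeat(5,1))
cv2.imwrite('pics/t16.png',vision.snapshot('top')[:,:,::-1])"
```

```text
clock: 37.98
tcp_pos: [0.505, -0.2418, 0.1396]
tool_rot: [[0.293, -0.739, 0.606], [-0.956, -0.235, 0.176], [0.013, -0.631, -0.776]]
force: [0.7, -0.9, 0.2]
finger_gap: 0.002
t 37.98 tcp [ 0.505  -0.2418  0.1396] F [ 0.6802 -0.8694  0.213 ] gap 0.002
[[ 0.2932 -0.7391  0.6064]
 [-0.956  -0.2353  0.1755]
 [ 0.0129 -0.6312 -0.7756]]
q [-0.947  -0.0336  1.9787  0.7453  1.0693 -0.0076]
```

View pics/w16.png

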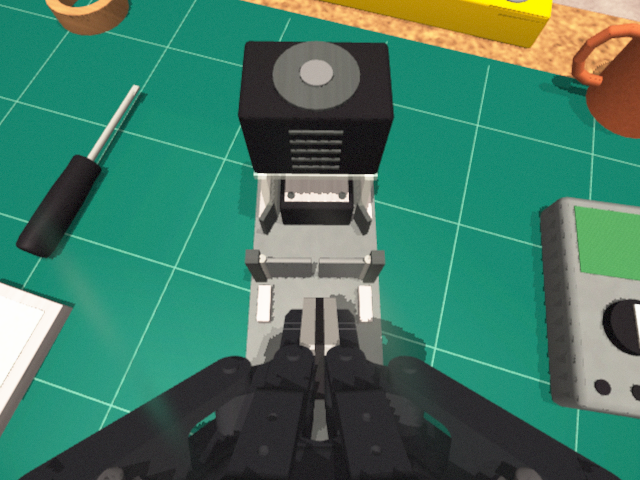

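View pics/s16.png

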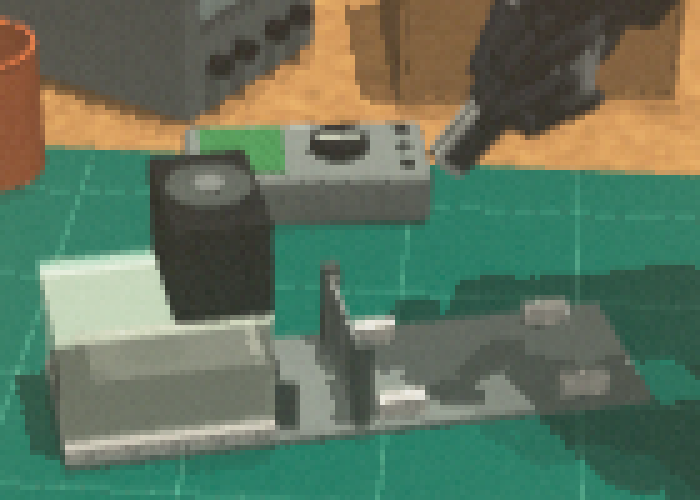

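View pics/t16.png

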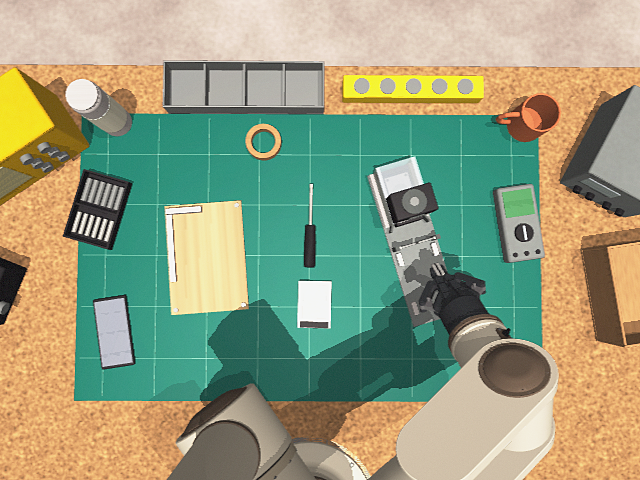

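Both flaps are shut (wrist view row ~267, slit at col 317), the module is behind them and the bystanders haven't moved. I'll check the rear face position, then hand in.

```bash
python3 - <<'E'
from h import *
m=vision.camera_model('wrist'); I=np.array([481.2,-247.4]);R=rot(-16.86)
for u,v,z in [(282,202,.039),(352,202,.039),(284,224,.005),(350,224,.005)]: print(R@(P(m,u,v,z)[:2]*1000-I)-[80,0])
a=cv2.imread('pics/top0.png');b=cv2.imread('pics/t16.png')
for n,(x0,y0,x1,y1) in dict(tape=(240,118,288,165),driver=(300,180,320,270),phone=(90,290,138,372),bits=(60,165,135,252),meter=(490,180,545,265)).items():
    print(n,'pixels changed >60:',int((cv2.absdiff(a,b)[y0:y1,x0:x1].max(2)>60).sum()))
E
python3 -c "
from rig import arm,sensors
print(arm.hand_in(), sensors.get_obs()['clock'])"
```

```text
[49.0679 28.688 ]
[ 49.6471 -25.3189]
[45.1753 29.65  ]
[ 45.7399 -26.6403]
tape pixels changed >60: 0
driver pixels changed >60: 0
phone pixels changed >60: 0
bits pixels changed >60: 0
meter pixels changed >60: 0
the job is handed in; nothing more can be done
the job is handed in; nothing more can be done
```

The job is handed in, at about 38 s on the robot's clock. The module is home against the stop, with both flaps shut behind it.

**Squaring:** I pressed the module into the corner while gripped, released it, then pushed its side and its end with shut fingers. Both fences gave a firm reaction, 14–18 N.

**Placing:** I set it down at the infeed at the expected height and let go. It lay flat between the rails with the flaps shut.

**Pushing:** The moves have no tilt. I first planned to push upright with an open finger, but the side view showed the outer links would hit the fan box. Instead I stretched the arm past its reach along the bay's direction, which leaned the tool 39°. I kept that lean for the push.

**Last checks:**
- **Module home:** the rear face measures 45.2–45.7 mm past the gate at its bottom edge. The top edge reads about 49 mm, which disagrees; I put that down to rough pixel picking at a grazing angle and did not resolve it. The push ended in a steep, stiff reaction at the predicted depth.
- **Flaps:** both are shut, seen in the wrist view; the side view agrees.
- **Other things on the table:** tape roll, screwdriver, phone, bit case and multimeter show no changed pixels. I checked the bare drive only by eye.
- **Robot:** it is clear of everything.

**Push force:** the last push step peaked at about 52 N at the wrist, through the fingertips. That is under the 120 N wrist limit but harder than needed.

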